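# Return coupling nuts through the flap hopper

### The job

Pick all the hexagonal coupling nuts out of the compartment bin (leave the flat round washer in it) and gather them all in the aluminium scoop. Then carry the scoop to the return hopper, push the sprung flap inwards with the scoop's nose, never with the fingers, and tip the nuts through, keeping the flap held open by the scoop's rim until every nut has dropped to the bottom of the hopper. Finish with the empty scoop set back flat and lengthwise on the middle of its rubber mat and the flap shut, without knocking over the glass jar.

Things in the scene. Friction and masses are not known exactly. Their poses are not given: they have to be found in the camera images.
- nut1_c (a point): centre of a steel hexagonal coupling nut: prism 22 mm across flats, 25 mm across corners, 28 mm long, 50 g; its z runs along the prism (up as it stands at the start), its x is square to one pair of flats (further pairs at 60 and 120 degrees about z). Starts standing in a compartment of its own. Some nuts may be absent
- nut2_c (a point): centre of another steel hexagonal coupling nut: prism 22 mm across flats, 25 mm across corners, 28 mm long, 50 g; its z runs along the prism (up as it stands at the start), its x is square to one pair of flats (further pairs at 60 and 120 degrees about z). Starts standing in a compartment of its own. Some nuts may be absent
- nut3_c (a point): centre of another steel hexagonal coupling nut: prism 22 mm across flats, 25 mm across corners, 28 mm long, 50 g; its z runs along the prism (up as it stands at the start), its x is square to one pair of flats (further pairs at 60 and 120 degrees about z). Starts standing in a compartment of its own. Some nuts may be absent
- nut4_c (a point): centre of another steel hexagonal coupling nut: prism 22 mm across flats, 25 mm across corners, 28 mm long, 50 g; its z runs along the prism (up as it stands at the start), its x is square to one pair of flats (further pairs at 60 and 120 degrees about z). Starts standing in a compartment of its own. Some nuts may be absent
- nut5_c (a point): centre of another steel hexagonal coupling nut: prism 22 mm across flats, 25 mm across corners, 28 mm long, 50 g; its z runs along the prism (up as it stands at the start), its x is square to one pair of flats (further pairs at 60 and 120 degrees about z). Starts standing in a compartment of its own. Some nuts may be absent
- washer_c (a point): centre of the flat dark steel washer (54 mm outside, 24 mm hole, 8 mm thick) that lies in one compartment and stays in the bin
- bin: fixed blue compartment bin, 188 mm along its x, 280 mm along its y, origin under its centre on the bench; floor 4 mm thick, walls and dividers 4 mm thick and 25 mm high; two compartments along x by three along y, each about 88 x 88 mm, spaced 92 mm
- scoop_floor (a point): centre of the aluminium scoop's inner floor (3 mm above its underside). Scoop x points to its open nose, z up. Floor 165 mm along x (nose edge at x = +82.5 mm) by 90 mm wide, 3 mm thick; side walls and back wall (at x = -81 mm) 3 mm thick, 36 mm high from the underside; no front wall
- scoop_handle (a point): centre of the scoop's black handle, same axes as the scoop: a level bar behind the back wall, 60 mm along x, 18 mm wide along y, 30 mm high; 112.5 mm behind the floor centre and 50 mm above the underside. Pinch it across y from above or tilted
- scoop: the same scoop, origin under its floor centre on its underside, same axes. Loose, about 250 g empty. The nuts are smooth: they start to slide out of the open nose at about 13 to 20 degrees nose-down, 40 empties it; carrying it a little nose-up keeps them in
- mat: fixed black rubber mat, 300 mm along its x, 130 mm along y, 3 mm thick, the scoop's parking place; origin under its centre on the bench. The scoop starts with its floor centre near the mat's centre and its x near the mat's x; the whole scoop with its handle fits on it
- hopper: fixed grey return hopper with a clear top, 180 mm along x, 140 mm wide along y, about 178 mm high, origin under its centre on the bench; its front looks to its -x (towards the robot). Walls 4 mm. The front wall rises to the sill at x = -90 mm, z = 110 mm; from there a 132 mm wide opening slopes back at 45 degrees up to the flap's hinge at x = -26 mm, z = 172 mm. Floor 4 mm above the bench
- sill (a point): middle of the hopper's sill, the lower edge of the opening, on the outside of the front wall; axes as the hopper's
- flap (a joint): steel flap closing the sloped opening, hinged along its upper edge (along the hopper's y) and swinging inwards and down: 0 shut, grows as it is pushed in, 0.79 hanging straight down, 1.5 the limit; a light spring shuts it (0.5 to 2 N at its free edge). 86 mm from hinge to free edge, 128 mm wide, 3 mm thick
- flap_edge (a point): middle of the flap's free (lower) edge, 87 mm from the hinge; just inside the sill when shut
- jar: glass jar standing on the bench between bin and hopper, 60 mm diameter, 85 mm high, origin under its base; a bystander
Not all that is in view belongs to the job. What is shaped like the part that bears nut3_c but orange is not meant.

How it is judged:
By the outcome, as a careful person would: the job done as asked, in the order asked, and still so for the second after the job is handed in, with the robot touching nothing.
Of nut1, nut2, nut3, nut4, nut5 only 3 to 5 are there at a start; the rules pass over those that are not, and their reading is None.
At some moment in a run one of scoop may be knocked a few centimetres aside while the robot is not near it.
It also fails if it takes over 210 s, if anything falls off the work surface, if the arm or the gripper's body presses on something with over 40 N, if the wrist force passes 120 N, or if a joint passes its speed limit or range.

### The arm

A 6-joint arm with a two-finger parallel gripper is mounted at the origin on the work surface. World frame = base frame: x ahead of the robot, y to its left, z up, the work surface at z = 0. Lengths are in m, angles in rad, forces in N, time in s.
With the tool pointing down it reaches from about 0.25 to 0.725 m from the base axis. Payload 4 kg.
Tool frame: the origin (TCP) lies at the very end of the fingers, on their centre line; the grasp point (between the pads) lies 19 mm behind it; z points along the fingers, y is the line along which they close (so a half turn about z gives the same grasp; the last joint's range is limited). The gripper opens to 85 mm and grips with 20 to 120 N. Pads are 22 mm wide; open, the fingers measure 114 mm over their backs; the gripper's body (76 mm by 85 mm) begins 54 mm behind the grasp point. The pads swing forward as they close: fully open they stand 13 mm farther back than shut.
Start: joints at [1.188, 0.241, 0.005, 1.335, 0, 1.571], TCP at [0.187, 0.464, 0.231] pointing down, gripper open.
Joint ranges: [-2.72, 2.72], [-1.05, 1.87], [-1.09, 1.28], [-1.99, 2.15], [-1.42, 1.44], [-3.14, 3.14]. Speed limits (rad/s): [2.79, 2.79, 3.14, 3.14, 3.14, 3.14].

### API

Orientations are given as a unit quaternion [x, y, z, w].
In Python, from workcell import bot, vision, workorder, boxes_of gives the robot as it stands.
- The arm moves only by the tool send_rows, never from a script. Its argument "motion" is text: rows parted by semicolons, each of 5 numbers parted by spaces: the closure, from -1 (fully open) to 1 (shut), so that 0 is half open, then the shift along the tool's x, y, z in cm, then the turn about the tool's z in rad. In form: claw x y z twist; .... A call has 1 to 5 rows; each row is the pose to reach, as a shift and turn from the pose commanded when the call began, along the tool's axes at that moment; what a row does not reach only later rows make up. A row lasts 1/10 s, in which the tool goes at most 50 mm and 8.59 degrees, less where a joint would pass 70% of its speed; a pose out of reach is approached as far as the arm can. A call with a gripper value outside its range is refused whole. The fingers move at their own pace and stop on an object; the grip force is fixed at half the most. Time passes only in rows, so rows that repeat a pose let the fingers close. It gives the time, the measured TCP pose, the force, the opening and the grip force at its end, in the units of the state.
- bot.get_obs(): the state, without advancing time (a new reading comes with each control period).
- vision.camera(name): name is "side" or "top"; returns the picture (384x512x3 uint8, red, green, blue); there is no depth.
- vision.camera_model(name): a dict with "fov_y" (degrees; the focal length in pixels is half the picture's height over the tangent of half this angle, whatever the lens; pixels are square), "cx", "cy" (the principal point, pixels), "world_from_camera" (4x4, takes a point from camera to world coordinates). Camera axes: x right, y down, z forward; pixel columns grow to the right and rows downward; lengths in m; the calibration is good to about 2 mm. A picture is of the moment at which its call begins. camera_model takes no time and is no camera call.
- workorder.job_done(): hands the job in; it is judged then, once.
Trained networks look in the newest picture that a camera, given by its name, has taken for a name from the list of things; names that differ only in an ending like _2 or _b are one class to them, and where a whole thing is asked for, a point or a joint stands for the part that bears it (a point fixed in the world has none). Each returns a list of dicts, best first, with "conf" (0 to 1); they miss things now and then, are a little off and sometimes report something else, mostly with a low value. They report only what shows in the picture. A call takes as long as a camera call. They do not tell look-alikes from the thing itself.
- boxes_of(camera, target): "rect" ([centre column, centre row, width, height] in pixels, round what is visible of it).
The state is a dict: "clock": time; "joint_pos": joint angles; "joint_vel": joint speeds; "tau": joint torques, N m; "eef_pos": TCP position; "tool_rot": TCP orientation; "ft_force": force on the tool from outside, world axes, zero at the start; "ft_torque": the same for the moment, N m; "grip_width": finger opening in m; "grasp_force": force on a finger pad.
Only numpy, scipy, OpenCV 4.12 (cv2) and the standard library are available. Lean on these libraries where they do the work, as an engineer would, in place of code of your own. Each camera call takes 0.05 s, during which the arm holds its last target. There are 200 camera calls.

## Working session

There is one attempt and no reset: what is moved stays moved. The work goes in short steps, Python scripts to look and compute and a tool call to move; the robot and the scene stay as the last step left them, time stands still between calls to the robot, and variables do not carry over. Pictures are saved under pics/ and viewed, at most 14 in all, crops included, and the job is handed in when it is done.

Besides the shell and the picture viewer there is one more tool, called after ">>>" in YAML: its name, and indented under it one key for each argument. send_rows: Moves the arm, as the interface text tells. Its arguments: {"type":"object","properties":{"motion":{"type":"string"}},"required":["motion"]}

```bash
mkdir -p pics; ls; cat > h.py <<'E'
from workcell import bot, vision, workorder, boxes_of
import numpy as np, cv2
def px2w(cam,u,v,z):
    m=vision.camera_model(cam); T=np.array(m["world_from_camera"]); f=192/np.tan(np.radians(m["fov_y"])/2)
    d=T[:3,:3]@np.array([(u-m["cx"])/f,(v-m["cy"])/f,1]); o=T[:3,3]
    return o+d*(z-o[2])/d[2]
def w2px(cam,p):
    m=vision.camera_model(cam); T=np.array(m["world_from_camera"]); f=192/np.tan(np.radians(m["fov_y"])/2)
    c=T[:3,:3].T@(np.array(p)-T[:3,3]); return m["cx"]+f*c[0]/c[2], m["cy"]+f*c[1]/c[2]
def snap(cam,name,crop=None,s=1.5):
    im=vision.camera(cam)[:,:,::-1]
    if crop: a,b,c,d=crop; im=im[b:d,a:c]
    if s!=1: im=cv2.resize(im,None,fx=s,fy=s,interpolation=cv2.INTER_CUBIC)
    cv2.imwrite("pics/"+name,im)
E
python3 - <<'E'
from h import *
np.set_printoptions(precision=3,suppress=True)
o=bot.get_obs()
for k in o: print(k,np.round(o[k],4))
for c in ("top","side"):
    snap(c,c+"0.png"); m=vision.camera_model(c); print(c,m)
    for t in ("nut1_c","washer_c","bin","scoop","scoop_handle","mat","hopper","flap","jar"):
        try: print(c,t,[(np.round(b["rect"]).astype(int).tolist(),round(b["conf"],2)) for b in boxes_of(c,t)][:8])
        except Exception as e: print(t,e)
E
```

```text
pics
clock 0.0
joint_pos [1.188 0.241 0.004 1.335 0.    1.571]
joint_vel [ 0.  0. -0. -0.  0. -0.]
tau [ -0.002 -37.231  25.241   0.017   0.      0.   ]
eef_pos [0.186 0.463 0.23 ]
tool_rot [ 0.19   0.982 -0.001 -0.   ]
ft_force [0.327 0.627 0.202]
ft_torque [-0.009 -0.005 -0.031]
grasp_force 0.0
grip_width 0.0851
top {'fov_y': 57.96130024587102, 'cx': 252.75069653392427, 'cy': 195.2634235159536, 'world_from_camera': array([[-0.007, -0.991,  0.137,  0.417],
       [-1.   ,  0.005, -0.013,  0.076],
       [ 0.012, -0.137, -0.991,  1.237],
       [ 0.   ,  0.   ,  0.   ,  1.   ]])}
top nut1_c [([210, 217, 7, 9], 0.54)]
top washer_c [([159, 240, 13, 14], 0.54)]
top bin [([184, 228, 83, 59], 0.74)]
top scoop [([363, 225, 36, 62], 0.89)]
top scoop_handle [([364, 226, 39, 67], 0.95)]
top mat [([360, 220, 52, 88], 0.84)]
top hopper [([298, 154, 53, 70], 0.64)]
top flap [([298, 154, 56, 70], 0.68), ([296, 170, 44, 21], 0.62)]
top jar [([215, 173, 13, 18], 0.57)]
side {'fov_y': 49.06654098082144, 'cx': 256.60053663413487, 'cy': 189.11736646038293, 'world_from_camera': array([[-0.781, -0.339,  0.524, -0.001],
       [-0.624,  0.396, -0.674,  0.797],
       [ 0.021, -0.853, -0.521,  0.69 ],
       [ 0.   ,  0.   ,  0.   ,  1.   ]])}
side nut1_c [([234, 261, 14, 18], 0.55)]
side washer_c [([208, 327, 30, 25], 0.75)]
side bin [([207, 298, 124, 114], 0.88)]
side scoop [([365, 179, 35, 27], 0.56)]
side scoop_handle [([362, 181, 41, 30], 0.7)]
side mat [([372, 200, 54, 20], 0.98)]
side hopper [([244, 167, 69, 82], 0.88)]
side flap [([254, 159, 31, 29], 0.6)]
side jar [([197, 223, 22, 34], 0.63)]
```

View pics/top0.png

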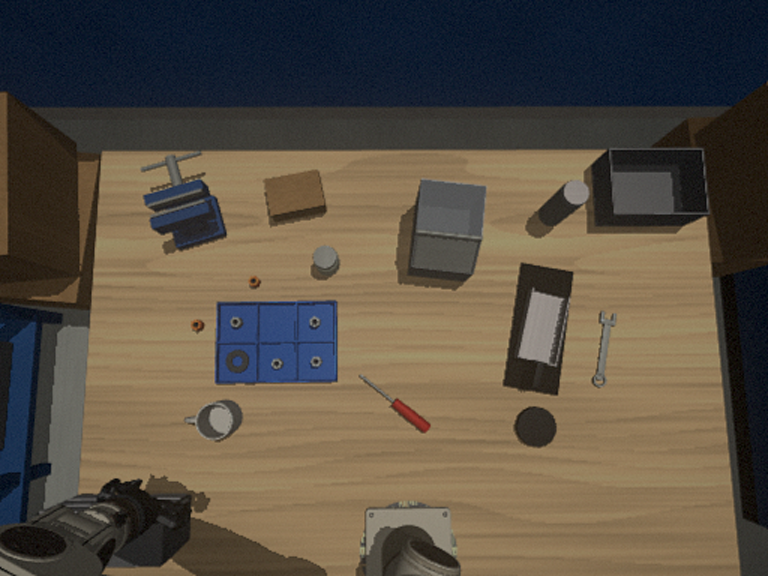

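View pics/side0.png

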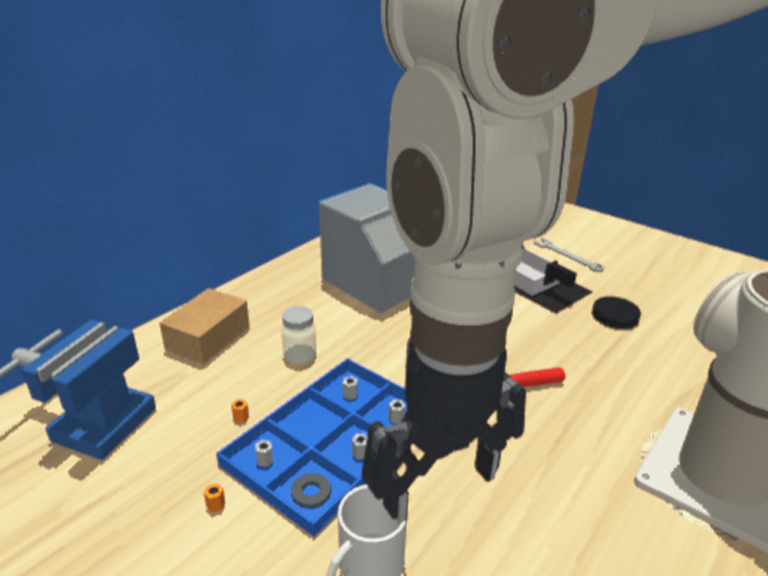

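```bash
cat > a.py <<'E'
from h import *
np.set_printoptions(precision=4,suppress=True)
im=vision.camera("top"); cv2.imwrite("pics/raw.png",im[:,:,::-1])
hsv=cv2.cvtColor(im,cv2.COLOR_RGB2HSV)
def rectfit(mask,z,name):
    n,l,s,c=cv2.connectedComponentsWithStats(mask.astype(np.uint8)); i=1+np.argmax(s[1:,4])
    cs,_=cv2.findContours((l==i).astype(np.uint8),cv2.RETR_EXTERNAL,cv2.CHAIN_APPROX_NONE)
    p=max(cs,key=cv2.contourArea)[:,0].astype(float)
    w=np.array([px2w("top",u,v,z)[:2] for u,v in p]).astype(np.float32)
    r=cv2.minAreaRect(w); print(name,"centre",np.array(r[0]),"size",np.array(r[1]),"ang",r[2]); return r
b=np.zeros(im.shape[:2],bool); b[190:265,135:235]=1
rectfit(b&(hsv[:,:,0]>100)&(hsv[:,:,0]<130)&(hsv[:,:,1]>120),0.025,"bin")
m=np.zeros_like(b); m[165:270,325:390]=1
g=im.max(2)
mm=m&(hsv[:,:,1]<90)|m&(g<60)
rectfit(mm,0.003,"mat+scoop")
# nuts: gray inside bin
k=np.zeros_like(b); k[203:254,146:224]=1
gm=(k&(hsv[:,:,1]<110)&(g>70)).astype(np.uint8)
n,l,s,c=cv2.connectedComponentsWithStats(gm)
for i in range(1,n):
    if s[i,4]>=8: print("blob",c[i],s[i,2:],"z.032",px2w("top",*c[i],0.032)[:2])
for d,z,t in (((213,173.5),.085,"jar"),): print(t,px2w("top",215,173,.085))
a=cv2.resize(im[195:262,138:232,::-1],None,fx=8,fy=8,interpolation=cv2.INTER_CUBIC); cv2.imwrite("pics/bin.png",a)
a=cv2.resize(im[110:275,265:400,::-1],None,fx=3.6,fy=3.6,interpolation=cv2.INTER_CUBIC); cv2.imwrite("pics/rt.png",a)
E
python3 a.py
```

```text
bin centre [0.4727 0.2985] size [0.2749 0.1837] ang 89.6788101196289
mat+scoop centre [ 0.5011 -0.324 ] size [0.2168 0.3035] ang 74.94145965576172
blob [156.6571 214.0857] [ 9  7 35] z.032 [0.5185 0.395 ]
blob [209.3721 214.1395] [ 8  9 43] z.032 [0.5172 0.2123]
blob [210.4348 240.6087] [ 8  8 46] z.032 [0.4259 0.2077]
blob [184.0811 242.1351] [ 7  7 37] z.032 [0.4214 0.2981]
jar [0.652  0.1887 0.085 ]
```

View pics/bin.png

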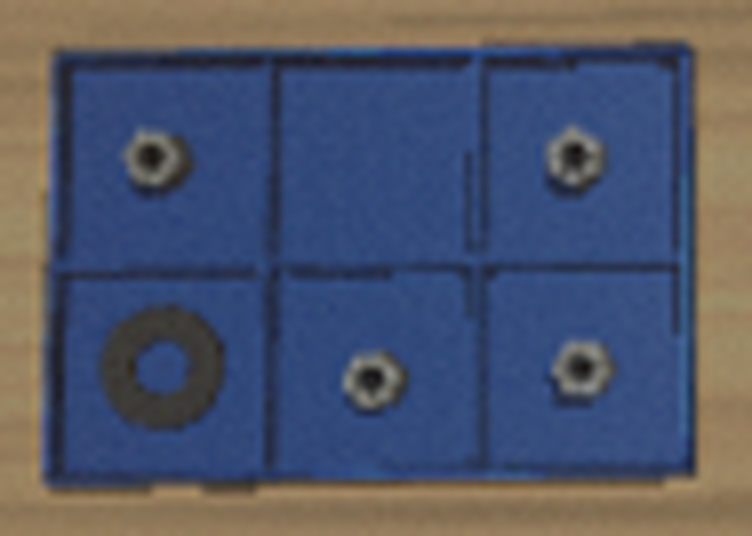

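View pics/rt.png

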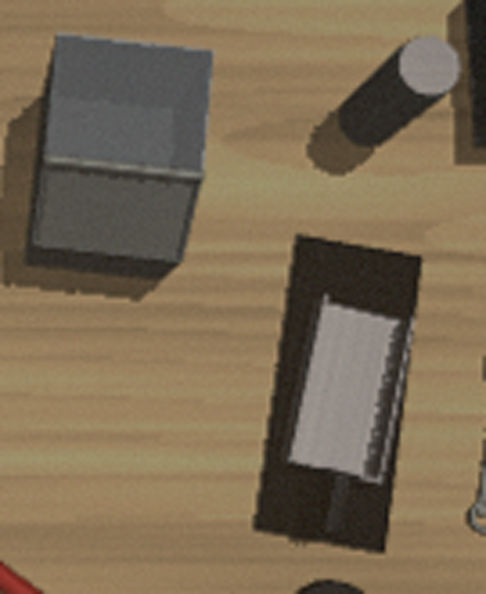

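```bash
cat > b.py <<'E'
from h import *
np.set_printoptions(precision=4,suppress=True)
im=cv2.imread("pics/raw.png")[:,:,::-1]; hsv=cv2.cvtColor(np.ascontiguousarray(im),cv2.COLOR_RGB2HSV)
f=lambda u,v,z:px2w("top",265+(u+.5)/3.6-.5,110+(v+.5)/3.6-.5,z)
mat=np.array([f(298,236,.003),f(421,257,.003),f(385,551,.003),f(256,528,.003)])
def rep(n,q):
    e=[q[(i+1)%4]-q[i] for i in range(4)]
    print(n,"c",q.mean(0),"sides",[round(float(np.linalg.norm(x)),4) for x in e],"ang",[round(float(np.degrees(np.arctan2(x[1],x[0]))),1) for x in e])
rep("mat",mat)
rep("roof",np.array([f(57,36,.178),f(213,50,.178),f(203,175,.172),f(47,160,.172)]))
for n,p in dict(scoopNoseL=(328,297,.006),noseL_top=(328,297,.039),noseR=(400,318,.006),noseRtop=(412,322,.039),backRtop=(380,483,.039),backLtop=(290,460,.039),handle=(338,500,.068),sillL=(30,262,.110),sillR=(180,264,.110)).items(): print(n,f(*p))
import math
for u,v in ((156.7,214.1),(209.4,214.2),(210.5,240.7),(184.1,242.1)):
    yy,xx=np.mgrid[int(v)-7:int(v)+8,int(u)-7:int(u)+8]
    w=np.clip(200-hsv[yy,xx,1].astype(float),0,100)
    # fill hole
    cx=(w*xx).sum()/w.sum(); cy=(w*yy).sum()/w.sum()
    dx=-(yy-cy); dy=-(xx-cx)   # world x=-row, y=-col
    r=np.hypot(dx,dy); th=np.arctan2(dy,dx)
    z=(w*r**6*np.exp(6j*th)*(r<6)).sum(); zn=(w*r**6*(r<6)).sum()
    print("nut",cx,cy,px2w("top",cx,cy,.032)[:2],"vertex ang",np.degrees(np.angle(z))/6,abs(z)/zn)
E
python3 b.py; python3 - <<'E'
from h import *
import cv2
im=vision.camera("side")
# side close crop
a=cv2.resize(im[225:350,140:280,::-1],None,fx=5,fy=4.8,interpolation=cv2.INTER_CUBIC); cv2.imwrite("pics/sidebin.png",a)
for p in ((.5185,.395,.032),(.5172,.2123,.032),(.4259,.2077,.032),(.4214,.2981,.032),(.652,.189,.085)): print(w2px("side",p))
E
```

```text
mat c [ 0.5021 -0.319   0.003 ] sides [0.1254, 0.2956, 0.1274, 0.295] ang [-100.2, 169.8, 79.6, -10.6]
roof c [ 0.7427 -0.0905  0.175 ] sides [0.1384, 0.1124, 0.1373, 0.1115] ang [-95.5, 174.2, 84.1, -5.3]
scoopNoseL [ 0.5956 -0.3103  0.006 ]
noseL_top [ 0.5908 -0.3     0.039 ]
noseR [ 0.574  -0.3815  0.006 ]
noseRtop [ 0.5658 -0.3807  0.039 ]
backRtop [ 0.4112 -0.3412  0.039 ]
backLtop [ 0.4336 -0.256   0.039 ]
handle [ 0.396  -0.2911  0.068 ]
sillL [ 0.6143 -0.0051  0.11  ]
sillR [ 0.6118 -0.1428  0.11  ]
nut 156.1990150441881 214.07420899952777 [0.5186 0.3966] vertex ang 27.321399668174774 0.03485396556543233
nut 209.18139503507825 214.03743928764166 [0.5176 0.2129] vertex ang -28.672575795153122 0.05998311002670395
nut 210.17690670694034 240.16976728221323 [0.4274 0.2086] vertex ang -19.991363220576293 0.016913415713412254
nut 184.1072618254497 242.06366126286179 [0.4216 0.298 ] vertex ang -28.018765654057702 0.04424592360716697
(np.float64(176.15919066761617), np.float64(296.47267200708285))
(np.float64(233.8646905668443), np.float64(253.46684387821642))
(np.float64(265.1988147501472), np.float64(269.1704561476404))
(np.float64(241.11725435980895), np.float64(292.2185926692496))
(np.float64(199.77126257380093), np.float64(210.44833387685338))
```

View pics/sidebin.png

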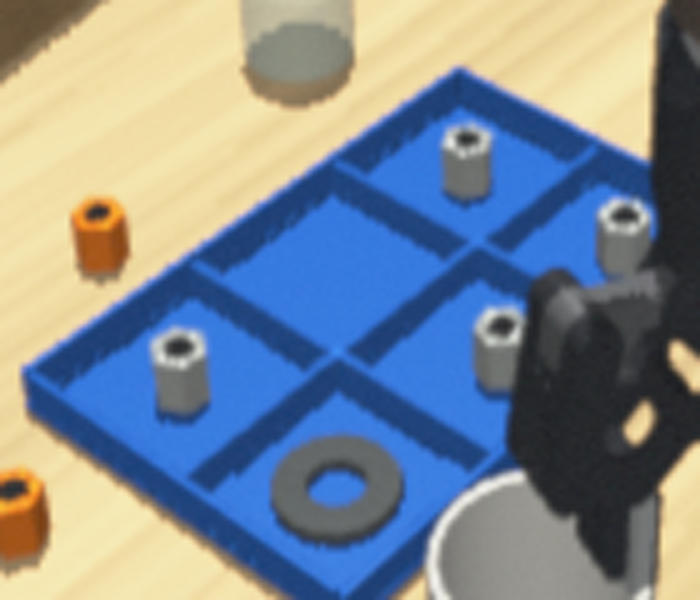

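>>> send_rows:
  motion: "0 -33.3 6 0 1.188;0 -33.3 6 0 1.188;0 -33.3 6 0 1.188;0 -33.3 6 0 1.188;0 -33.3 6 0 1.188"

```text
clock: 1.6
eef_pos: [0.4334, 0.4124, 0.2314]
tool_rot: [0.539, 0.842, 0.0, -0.0]
ft_force: [0.0, 1.5, -0.6]
grip_width: 0.0426
grasp_force: 0.0
```

>>> send_rows:
  motion: "0 -5.1 7 0 0.438;0 -5.1 7 8 0.438;0 -5.1 7 17 0.438;0 -5.1 7 17 0.438;0 -5.1 7 17 0.438"

```text
clock: 2.1
eef_pos: [0.5148, 0.394, 0.0557]
tool_rot: [0.708, 0.707, -0.004, -0.0]
ft_force: [-0.2, 0.3, -0.4]
grip_width: 0.0426
grasp_force: 0.0
```

>>> send_rows:
  motion: "0 0 0 0 0;0 0 0 0 0"

```text
clock: 2.3
eef_pos: [0.5166, 0.3966, 0.0615]
tool_rot: [0.707, 0.707, -0.0, -0.0]
ft_force: [0.8, 0.5, -0.2]
grip_width: 0.0427
grasp_force: 0.0
```

>>> send_rows:
  motion: "0 -0.1 0.2 2.7 0;0 -0.1 0.2 4.4 0;0 -0.1 0.2 5.4 0;0 -0.1 0.2 5.4 0;0 -0.1 0.2 5.4 0"

```text
clock: 2.8
eef_pos: [0.5195, 0.3966, 0.0093]
tool_rot: [0.707, 0.707, 0.002, 0.0]
ft_force: [0.2, 0.2, -0.6]
grip_width: 0.0424
grasp_force: 0.0
```

>>> send_rows:
  motion: "1 0 0 0 0;1 0 0 0 0;1 0 0 0 0;1 0 0 0 0;1 0 0 0 0"

```text
clock: 3.3
eef_pos: [0.5197, 0.3965, 0.0093]
tool_rot: [0.707, 0.707, 0.002, 0.0]
ft_force: [-0.6, -0.1, 6.0]
grip_width: 0.0208
grasp_force: 59.4
```

>>> send_rows:
  motion: "1 0 0 -2 0;1 0 0 -5 0;1 0 0 -10 0;1 0 0 -10 0;1 0 0 -10 0"

```text
clock: 3.8
eef_pos: [0.5197, 0.3963, 0.1095]
tool_rot: [0.707, 0.707, 0.002, 0.0]
ft_force: [-0.4, 0.3, -0.3]
grip_width: 0.0211
grasp_force: 58.7
```

>>> send_rows:
  motion: "1 -2.5 -0.2 0 0;1 -7.3 -0.7 -2 0;1 -12 -1.1 -3 0;1 -16.8 -1.6 -3 0;1 -21.5 -2 -3 0"

```text
clock: 4.3
eef_pos: [0.497, 0.1784, 0.1359]
tool_rot: [0.707, 0.707, -0.001, -0.0]
ft_force: [0.7, -0.6, -0.5]
grip_width: 0.0206
grasp_force: 58.8
```

>>> send_rows:
  motion: "1 -4.8 -0.5 0 0;1 -9.6 -0.9 0 0;1 -14.4 -1.4 0 0;1 -19.2 -1.8 0 0;1 -24 -2.3 0 0"

```text
clock: 4.8
eef_pos: [0.4738, -0.0611, 0.1357]
tool_rot: [0.707, 0.707, -0.001, -0.001]
ft_force: [0.6, 0.7, -0.5]
grip_width: 0.0204
grasp_force: 58.8
```

```bash
cat > sc.py <<'E'
from h import *
im=vision.camera("top"); 
o=bot.get_obs(); print(o["clock"],np.round(o["eef_pos"],4),np.round(o["tool_rot"],3),o["grip_width"])
r=cv2.imread("pics/raw.png")[:,:,::-1].astype(int)
d=np.abs(im.astype(int)-r).max(2)[165:275,325:392]
print("diff>40 px in scoop area",(d>40).sum(), [np.round(b["rect"],1) for b in boxes_of("top","scoop")[:2]])
E
python3 sc.py
```

```text
4.85 [ 0.4727 -0.0681  0.1357] [ 0.71   0.704 -0.003  0.001] 0.020568311979067368
diff>40 px in scoop area 473 [array([363. , 224.3,  35.3,  68.6])]
```

>>> send_rows:
  motion: "1 -4.8 -0.5 0 0.13;1 -9.6 -0.9 0 0.26;1 -14.4 -1.4 0 0.26;1 -19.2 -1.8 0 0.26;1 -23.5 -2.1 0 0.26"

```text
clock: 5.4
eef_pos: [0.4535, -0.2952, 0.1357]
tool_rot: [0.793, 0.61, -0.0, -0.001]
ft_force: [0.9, 0.1, -0.3]
grip_width: 0.0209
grasp_force: 58.8
```

>>> send_rows:
  motion: "1 -2.3 0 3 0;1 -2.3 0 5 0;1 -2.3 0 5 0"

```text
clock: 5.7
eef_pos: [0.4454, -0.3146, 0.0826]
tool_rot: [0.793, 0.609, -0.001, -0.005]
ft_force: [-0.4, 0.5, -0.4]
grip_width: 0.0206
grasp_force: 58.8
```

>>> send_rows:
  motion: "1 -1 0.8 3 0;1 -1 0.8 4 0;1 -1 0.8 4 0;1 -1 0.8 4 0"

```text
clock: 6.1
eef_pos: [0.4541, -0.3275, 0.0478]
tool_rot: [0.792, 0.61, 0.0, -0.0]
ft_force: [0.0, -0.4, -0.0]
grip_width: 0.0211
grasp_force: 58.8
```

>>> send_rows:
  motion: "1 0 0 2 0;1 0 0 3.3 0;1 0 0 3.3 0;1 0 0 3.3 0"

```text
clock: 6.5
eef_pos: [0.4543, -0.3283, 0.0151]
tool_rot: [0.793, 0.61, 0.0, 0.0]
ft_force: [1.5, -0.7, -0.2]
grip_width: 0.0203
grasp_force: 66.5
```

>>> send_rows:
  motion: "0.15 0 0 0 0;0.15 0 0 0 0;0.15 0 0 0 0"

```text
clock: 6.8
eef_pos: [0.4544, -0.3288, 0.0151]
tool_rot: [0.793, 0.609, 0.0, 0.001]
ft_force: [1.9, 0.1, 1.8]
grip_width: 0.0364
grasp_force: 0.0
```

>>> send_rows:
  motion: "0.15 0 0 -3 0;0.15 0 0 -8 0;0.15 0 0 -12 -0.1;0.15 0 0 -12 -0.26;0 0 0 -12 -0.26"

```text
clock: 7.3
eef_pos: [0.4539, -0.3287, 0.1358]
tool_rot: [0.707, 0.707, 0.0, 0.001]
ft_force: [-0.0, 0.0, -0.3]
grip_width: 0.0427
grasp_force: 0.0
```

```bash
python3 sc.py
```

```text
7.35 [ 0.4531 -0.3281  0.1342] [ 0.708  0.706 -0.    -0.   ] 0.042452160722690285
diff>40 px in scoop area 1603 [array([361.2, 227.8,  37.4,  64. ])]
```

>>> send_rows:
  motion: "0 3 0.3 0 0;0 7.8 0.9 0 0;0 12.6 1.5 0 0;0 17.4 2 0 0;0 22.2 2.6 0 0"

```text
clock: 7.9
eef_pos: [0.4781, -0.1045, 0.1326]
tool_rot: [0.708, 0.706, -0.001, -0.002]
ft_force: [0.5, 1.0, -0.4]
grip_width: 0.0426
grasp_force: 0.0
```

>>> send_rows:
  motion: "0 4.8 0.6 0 0;0 9.6 1.2 0 0;0 14.4 1.7 0 0;0 19.2 2.3 0 0;0 24 2.9 0 0"

```text
clock: 8.4
eef_pos: [0.5072, 0.1351, 0.1326]
tool_rot: [0.708, 0.706, -0.002, -0.001]
ft_force: [0.6, -0.1, -1.1]
grip_width: 0.0427
grasp_force: 0.0
```

>>> send_rows:
  motion: "0 4 0.5 0 0;0 7 0.8 2 0;0 8 0.9 6.5 0;0 8 0.9 7.5 0;0 8 0.9 7.5 0"

```text
clock: 8.9
eef_pos: [0.5144, 0.2121, 0.0558]
tool_rot: [0.707, 0.707, -0.004, -0.002]
ft_force: [0.7, 0.8, 0.8]
grip_width: 0.0426
grasp_force: 0.0
```

>>> send_rows:
  motion: "0 0 0 0 0;0 0 0 0 0"

```text
clock: 9.1
eef_pos: [0.5191, 0.213, 0.061]
tool_rot: [0.708, 0.706, 0.001, 0.001]
ft_force: [-0.5, 0.4, 0.1]
grip_width: 0.0426
grasp_force: 0.0
```

>>> send_rows:
  motion: "0 0 -0.1 2.7 0;0 0 -0.1 4.4 0;0 0 -0.1 5.3 0;0 0 -0.1 5.3 0;0 0 -0.1 5.3 0"

```text
clock: 9.6
eef_pos: [0.5178, 0.2136, 0.0075]
tool_rot: [0.707, 0.707, 0.001, 0.0]
ft_force: [-0.1, 0.2, 0.5]
grip_width: 0.0426
grasp_force: 0.0
```

>>> send_rows:
  motion: "1 0 0 0 0;1 0 0 0 0;1 0 0 0 0;1 0 0 0 0;1 0 0 0 0"

```text
clock: 10.1
eef_pos: [0.5181, 0.214, 0.0079]
tool_rot: [0.707, 0.707, 0.001, 0.001]
ft_force: [-1.0, -0.6, 5.5]
grip_width: 0.0231
grasp_force: 58.8
```

>>> send_rows:
  motion: "1 0 0 -2 0;1 0 0 -5 0;1 0 0 -10 0;1 0 0 -12 0;1 0 0 -12 0"

```text
clock: 10.6
eef_pos: [0.5196, 0.2148, 0.1308]
tool_rot: [0.707, 0.707, 0.004, 0.002]
ft_force: [0.3, 0.2, -0.0]
grip_width: 0.0225
grasp_force: 58.9
```

>>> send_rows:
  motion: "1 -2.5 -0.3 0 0;1 -7.3 -0.8 0 0;1 -12 -1.3 0 0;1 -16.8 -1.8 0 0;1 -21.5 -2.4 0 0"

```text
clock: 11.1
eef_pos: [0.4914, -0.003, 0.1249]
tool_rot: [0.707, 0.707, -0.001, -0.001]
ft_force: [1.6, -0.4, -0.8]
grip_width: 0.0231
grasp_force: 58.9
```

>>> send_rows:
  motion: "1 -3 -0.3 0 0;1 -6 -0.6 0 0;1 -8 -0.8 0 0;1 -8 -0.8 0 0"

```text
clock: 11.5
eef_pos: [0.4835, -0.0835, 0.125]
tool_rot: [0.709, 0.706, -0.001, -0.001]
ft_force: [0.0, 0.4, -1.0]
grip_width: 0.0227
grasp_force: 58.9
```

```bash
python3 sc.py
```

```text
11.55 [ 0.4837 -0.0822  0.1251] [ 0.708  0.706 -0.001 -0.001] 0.02279067851945604
diff>40 px in scoop area 2486 [array([379.1, 230.8,  31.9,  67.1])]
```

```bash
cat > sp.py <<'E'
import sys
from h import *
im=vision.camera("top"); n=sys.argv[1]
cv2.imwrite("pics/raw%s.png"%n,im[:,:,::-1])
cv2.imwrite("pics/s%s.png"%n,cv2.resize(im[150:285,310:420,::-1],None,fx=4.4,fy=4.4,interpolation=cv2.INTER_CUBIC))
E
python3 sp.py 1
```

```text
(no output)
```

View pics/s1.png

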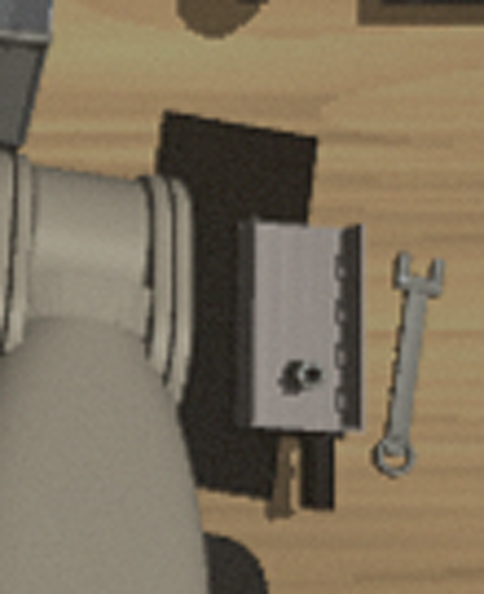

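```bash
python3 - <<'E'
from h import *
np.set_printoptions(precision=4,suppress=True)
f=lambda u,v,z:px2w("top",310+(u+.5)/4.4-.5,150+(v+.5)/4.4-.5,z)
q=np.array([f(256,222,.038),f(361,226,.038),f(361,433,.038),f(252,428,.038)])
print(q,q.mean(0)); e=np.diff(np.vstack([q,q[:1]]),axis=0); print(np.linalg.norm(e,axis=1),np.degrees(np.arctan2(e[:,1],e[:,0])))
print("leftbottom",f(242,220,.003),f(238,428,.003)); print("handle",f(288,440,.068),f(281,512,.068),"nut",f(300,377,.02),f(313,373,.03))
E
```

```text
[[ 0.5627 -0.3412  0.038 ]
 [ 0.559  -0.4249  0.038 ]
 [ 0.3963 -0.4148  0.038 ]
 [ 0.4008 -0.3296  0.038 ]] [ 0.4797 -0.3776  0.038 ]
[0.0837 0.163  0.0853 0.1623] [-92.5126 176.4483  86.9969  -4.1146]
leftbottom [ 0.5687 -0.342   0.003 ] [ 0.4004 -0.3301  0.003 ]
handle [ 0.392  -0.3464  0.068 ] [ 0.3383 -0.3381  0.068 ] nut [ 0.4404 -0.3761  0.02  ] [ 0.4433 -0.3829  0.03  ]
```

>>> send_rows:
  motion: "1 -3 0 0 0;1 -7.8 0.2 0 0;1 -12.6 0.3 0 0;1 -17.4 0.5 0 0;1 -22 0.6 0 0"

```text
clock: 12.15
eef_pos: [0.4914, -0.3018, 0.1259]
tool_rot: [0.706, 0.708, 0.0, -0.0]
ft_force: [0.9, -0.2, -0.3]
grip_width: 0.0228
grasp_force: 58.9
```

>>> send_rows:
  motion: "1 -4 0 0 0;1 -7.5 0 0 0;1 -9.9 0 2 0;1 -9.9 0 4 0;1 -9.9 0 5 0"

```text
clock: 12.65
eef_pos: [0.4902, -0.399, 0.0734]
tool_rot: [0.707, 0.707, -0.0, -0.002]
ft_force: [-0.8, -0.5, -0.9]
grip_width: 0.023
grasp_force: 58.9
```

>>> send_rows:
  motion: "1 0 0 0 0;1 0 0 0 0;1 0 0 0 0"

```text
clock: 12.95
eef_pos: [0.4919, -0.4, 0.0776]
tool_rot: [0.707, 0.708, 0.0, 0.001]
ft_force: [-0.3, -0.5, -0.0]
grip_width: 0.0228
grasp_force: 58.9
```

>>> send_rows:
  motion: "1 0 0.1 3 0;1 0 0.1 5 0;1 0 0.1 6.5 0;1 0 0.1 6.5 0;1 0 0.1 6.5 0"

```text
clock: 13.45
eef_pos: [0.4925, -0.4005, 0.0126]
tool_rot: [0.707, 0.707, 0.0, 0.001]
ft_force: [-0.7, 0.2, -0.0]
grip_width: 0.0228
grasp_force: 58.9
```

>>> send_rows:
  motion: "0.25 0 0 0 0;0.25 0 0 0 0;0.25 0 0 0 0"

```text
clock: 13.75
eef_pos: [0.4923, -0.4008, 0.0124]
tool_rot: [0.707, 0.707, 0.0, 0.001]
ft_force: [0.5, 1.0, -0.8]
grip_width: 0.032
grasp_force: 0.0
```

>>> send_rows:
  motion: "0.25 0 0 -3 0;0.25 0 0 -8 0;0.2 0 0 -12 0;0 0 0 -12 0;0 0 0 -12 0"

```text
clock: 14.25
eef_pos: [0.4926, -0.4011, 0.1333]
tool_rot: [0.707, 0.707, 0.0, 0.002]
ft_force: [-0.6, 1.2, -0.2]
grip_width: 0.0426
grasp_force: 0.0
```

>>> send_rows:
  motion: "0 3 -0.3 0 0;0 7.8 -0.8 0 0;0 12.6 -1.4 0 0;0 17.4 -1.9 0 0;0 22.2 -2.4 0 0"

```text
clock: 14.75
eef_pos: [0.4658, -0.1762, 0.1293]
tool_rot: [0.707, 0.707, -0.001, -0.002]
ft_force: [1.4, 0.1, 0.2]
grip_width: 0.0428
grasp_force: 0.0
```

>>> send_rows:
  motion: "0 4.8 -0.5 0 0;0 9.6 -1 0 0;0 14.4 -1.5 0 0;0 19.2 -2.1 0 0;0 24 -2.6 0 0"

```text
clock: 15.25
eef_pos: [0.4397, 0.0631, 0.1297]
tool_rot: [0.707, 0.707, -0.001, -0.001]
ft_force: [-0.1, -0.3, -0.2]
grip_width: 0.0425
grasp_force: 0.0
```

>>> send_rows:
  motion: "0 4.8 -0.5 0 0;0 9.6 -1 0 0;0 13 -1.5 2 0;0 14.7 -1.6 5 0;0 14.7 -1.6 7.2 0"

```text
clock: 15.75
eef_pos: [0.4237, 0.2103, 0.0565]
tool_rot: [0.706, 0.709, -0.001, -0.001]
ft_force: [-0.2, 0.1, -0.2]
grip_width: 0.043
grasp_force: 0.0
```

>>> send_rows:
  motion: "0 0 0 0 0;0 0 0 0 0;0 0 0 0 0"

```text
clock: 16.05
eef_pos: [0.4263, 0.2083, 0.0599]
tool_rot: [0.707, 0.707, 0.0, 0.0]
ft_force: [0.6, -0.6, 0.3]
grip_width: 0.0425
grasp_force: 0.0
```

>>> send_rows:
  motion: "0 0 0 2.7 0;0 0 0 4.4 0;0 0 0 5.2 0;0 0 0 5.2 0;0 0 0 5.2 0"

```text
clock: 16.55
eef_pos: [0.4267, 0.2087, 0.0083]
tool_rot: [0.707, 0.707, 0.001, 0.0]
ft_force: [-0.5, -0.4, 0.9]
grip_width: 0.0428
grasp_force: 0.0
```

>>> send_rows:
  motion: "1 0 0 0 0;1 0 0 0 0;1 0 0 0 0;1 0 0 0 0;1 0 0 0 0"

```text
clock: 17.05
eef_pos: [0.4269, 0.2091, 0.0086]
tool_rot: [0.707, 0.707, 0.001, 0.001]
ft_force: [-0.4, -0.6, 6.7]
grip_width: 0.0208
grasp_force: 59.2
```

>>> send_rows:
  motion: "1 0 0 -2 0;1 0 0 -5 0;1 0 0 -10 0;1 0 0 -12 0;1 0 0 -12 0"

```text
clock: 17.55
eef_pos: [0.4284, 0.2099, 0.1312]
tool_rot: [0.707, 0.707, 0.004, 0.001]
ft_force: [1.0, 0.4, -1.2]
grip_width: 0.0207
grasp_force: 58.7
```

>>> send_rows:
  motion: "1 -2.5 0.3 0 0;1 -7.3 0.8 0 0;1 -12 1.4 0 0;1 -16.8 2 0 0;1 -21.5 2.5 0 0"

```text
clock: 18.05
eef_pos: [0.4498, -0.0081, 0.1261]
tool_rot: [0.707, 0.707, -0.001, -0.001]
ft_force: [1.0, 0.3, -0.4]
grip_width: 0.0207
grasp_force: 58.7
```

>>> send_rows:
  motion: "1 -3 0.3 0 0;1 -6 0.6 0 0;1 -8 0.9 0 0;1 -8 0.9 0 0"

```text
clock: 18.45
eef_pos: [0.4592, -0.0885, 0.126]
tool_rot: [0.709, 0.706, -0.001, -0.001]
ft_force: [-0.3, -0.1, -1.2]
grip_width: 0.0207
grasp_force: 58.7
```

```bash
python3 sp.py 2; sed -i 's/pics\/raw.png/pics\/raw1.png/' sc.py; python3 sc.py
```

```text
18.55 [ 0.4588 -0.0863  0.1261] [ 0.707  0.707 -0.001 -0.001] 0.02049102578429454
diff>40 px in scoop area 567 [array([380. , 232.4,  33.7,  66.1])]
```

View pics/s2.png

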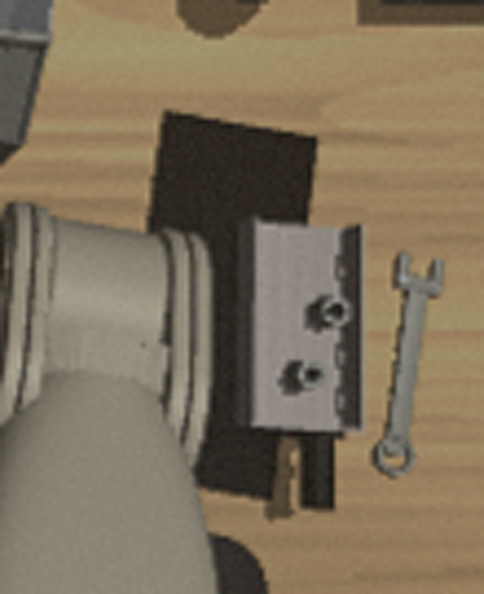

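>>> send_rows:
  motion: "1 -3 0.4 0 0;1 -7.8 1 0 0;1 -12.6 1.6 0 0;1 -17.4 2.2 0 0;1 -22 2.8 0 0"

```text
clock: 19.1
eef_pos: [0.4882, -0.3067, 0.1269]
tool_rot: [0.706, 0.708, 0.0, -0.0]
ft_force: [1.0, 0.2, 0.3]
grip_width: 0.0207
grasp_force: 58.7
```

>>> send_rows:
  motion: "1 -3 0.4 0 0;1 -5 0.7 2 0;1 -5 0.7 5 0;1 -5 0.7 5 0;1 -5 0.7 5 0"

```text
clock: 19.6
eef_pos: [0.4944, -0.3546, 0.0765]
tool_rot: [0.707, 0.708, -0.0, -0.002]
ft_force: [0.3, 0.2, 0.1]
grip_width: 0.0208
grasp_force: 58.8
```

>>> send_rows:
  motion: "1 0 0 0 0;1 0 0 0 0"

```text
clock: 19.8
eef_pos: [0.4961, -0.3562, 0.0792]
tool_rot: [0.707, 0.708, 0.0, 0.001]
ft_force: [0.6, 0.1, -0.6]
grip_width: 0.0208
grasp_force: 58.8
```

>>> send_rows:
  motion: "1 0 -0.1 3 0;1 0 -0.1 5 0;1 0 -0.1 6.5 0;1 0 -0.1 6.5 0;1 0 -0.1 6.5 0"

```text
clock: 20.3
eef_pos: [0.4945, -0.3566, 0.0136]
tool_rot: [0.707, 0.707, 0.0, 0.001]
ft_force: [-0.1, 0.7, 0.5]
grip_width: 0.0211
grasp_force: 58.8
```

>>> send_rows:
  motion: "0.25 0 0 0 0;0.25 0 0 0 0;0.25 0 0 0 0"

```text
clock: 20.6
eef_pos: [0.4942, -0.3567, 0.0132]
tool_rot: [0.707, 0.707, 0.0, 0.001]
ft_force: [0.0, 0.2, 0.1]
grip_width: 0.0315
grasp_force: 0.0
```

>>> send_rows:
  motion: "0.25 0 0 -3 0;0.25 0 0 -8 0;0.2 0 0 -12 0;0 0 0 -12 0;0 0 0 -12 0"

```text
clock: 21.1
eef_pos: [0.4946, -0.357, 0.1341]
tool_rot: [0.707, 0.707, 0.0, 0.002]
ft_force: [0.0, -0.6, -0.2]
grip_width: 0.0427
grasp_force: 0.0
```

>>> send_rows:
  motion: "0 3 -0.3 0 0;0 7.8 -0.8 0 0;0 12.6 -1.4 0 0;0 17.4 -1.9 0 0;0 22.2 -2.4 0 0"

```text
clock: 21.6
eef_pos: [0.4678, -0.1324, 0.1304]
tool_rot: [0.707, 0.707, -0.001, -0.002]
ft_force: [1.0, 0.8, 0.5]
grip_width: 0.0427
grasp_force: 0.0
```

>>> send_rows:
  motion: "0 4.8 -0.5 0 0;0 9.6 -1 0 0;0 14.4 -1.5 0 0;0 19.2 -2.1 0 0;0 24 -2.6 0 0"

```text
clock: 22.1
eef_pos: [0.4417, 0.107, 0.1307]
tool_rot: [0.707, 0.707, -0.001, -0.001]
ft_force: [1.3, -0.2, 1.0]
grip_width: 0.0425
grasp_force: 0.0
```

>>> send_rows:
  motion: "0 0 0 0 0;0 0 0 0 0"

```text
clock: 22.3
eef_pos: [0.4423, 0.1063, 0.1308]
tool_rot: [0.706, 0.708, -0.002, -0.001]
ft_force: [-0.5, -0.5, -0.3]
grip_width: 0.0428
grasp_force: 0.0
```

>>> send_rows:
  motion: "0 4.8 -0.5 0 0;0 9.6 -1 0 0;0 14.4 -1.6 0 0;0 18 -1.9 2 0;0 19.1 -2 6.5 0"

```text
clock: 22.8
eef_pos: [0.4276, 0.3004, 0.0694]
tool_rot: [0.707, 0.707, 0.005, 0.001]
ft_force: [0.7, 0.6, -0.2]
grip_width: 0.0428
grasp_force: 0.0
```

>>> send_rows:
  motion: "0 0 0 0 0;0 0 0 0 0;0 0 0 0 0"

```text
clock: 23.1
eef_pos: [0.4251, 0.2954, 0.0684]
tool_rot: [0.708, 0.706, 0.001, 0.0]
ft_force: [1.1, -0.6, -0.3]
grip_width: 0.0423
grasp_force: 0.0
```

>>> send_rows:
  motion: "0 0.2 -0.3 2.7 0;0 0.2 -0.3 4.4 0;0 0.2 -0.3 6 0;0 0.2 -0.3 6 0;0 0.2 -0.3 6 0"

```text
clock: 23.6
eef_pos: [0.4221, 0.2983, 0.0089]
tool_rot: [0.708, 0.707, 0.001, 0.0]
ft_force: [1.1, -0.4, 0.3]
grip_width: 0.0429
grasp_force: 0.0
```

>>> send_rows:
  motion: "1 0 0 0 0;1 0 0 0 0;1 0 0 0 0;1 0 0 0 0;1 0 0 0 0"

```text
clock: 24.1
eef_pos: [0.4224, 0.2992, 0.0093]
tool_rot: [0.707, 0.707, 0.002, 0.001]
ft_force: [0.1, -1.3, 6.8]
grip_width: 0.0215
grasp_force: 58.7
```

>>> send_rows:
  motion: "1 0 0 -2 0;1 0 0 -5 0;1 0 0 -10 0;1 0 0 -12 0;1 0 0 -12 0"

```text
clock: 24.6
eef_pos: [0.4235, 0.3005, 0.1321]
tool_rot: [0.707, 0.707, 0.005, 0.001]
ft_force: [-0.2, -0.0, -0.3]
grip_width: 0.022
grasp_force: 58.9
```

```bash
python3 -c "
from h import *
o=bot.get_obs();print(np.round(o['joint_pos'],3),np.round(o['eef_pos'],4),o['grip_width'])"; python3 sc.py
```

```text
[ 0.617  0.336 -0.133  1.093  0.     2.188] [0.4235 0.3005 0.1321] 0.021985459879421066
24.65 [0.4221 0.2995 0.1296] [0.707 0.707 0.003 0.   ] 0.021385816237625543
diff>40 px in scoop area 1100 [array([380.5, 232.3,  27.3,  62.8])]
```

>>> send_rows:
  motion: "1 -2.5 0.4 0 0;1 -7.3 1.1 0 0;1 -12 1.9 0 0;1 -16.8 2.6 0 0;1 -21.5 3.4 0 0"

```text
clock: 25.2
eef_pos: [0.4531, 0.0816, 0.1254]
tool_rot: [0.707, 0.707, -0.002, -0.001]
ft_force: [1.6, 0.1, -0.1]
grip_width: 0.0212
grasp_force: 58.9
```

>>> send_rows:
  motion: "1 -4.8 0.8 0 0;1 -9.6 1.5 0 0;1 -14.4 2.3 0 0;1 -19.2 3 0 0;1 -24 3.8 0 0"

```text
clock: 25.7
eef_pos: [0.4912, -0.1579, 0.1253]
tool_rot: [0.707, 0.707, -0.001, -0.002]
ft_force: [1.1, -0.4, 0.3]
grip_width: 0.0219
grasp_force: 58.9
```

>>> send_rows:
  motion: "1 -4.8 0.8 0 -0.15;1 -9.6 1.5 0 -0.3;1 -14.4 2.3 0 -0.45;1 -19 3 0 -0.6;1 -22.6 3.6 0 -0.75"

```text
clock: 26.2
eef_pos: [0.5275, -0.3846, 0.1244]
tool_rot: [0.402, 0.916, 0.0, -0.002]
ft_force: [1.1, 0.1, -0.5]
grip_width: 0.0217
grasp_force: 58.9
```

>>> send_rows:
  motion: "1 0 0 0 -0.15;1 0 0 0 -0.3;1 0 0 0 -0.45;1 0 0 0 -0.6;1 0 0 0 -0.75"

```text
clock: 26.7
eef_pos: [0.5275, -0.3816, 0.1244]
tool_rot: [0.038, 0.999, 0.001, -0.002]
ft_force: [-0.1, 0.0, 0.3]
grip_width: 0.0217
grasp_force: 58.9
```

>>> send_rows:
  motion: "1 0 0 0 0;1 0 0 0 0;1 0 0 0 0"

```text
clock: 27.0
eef_pos: [0.5284, -0.382, 0.1263]
tool_rot: [0.042, 0.999, 0.0, -0.001]
ft_force: [0.0, 1.2, 0.1]
grip_width: 0.0218
grasp_force: 58.9
```

>>> send_rows:
  motion: "1 -0.2 0 4 0;1 -0.2 0 8 0;1 -0.2 0 10 0;1 -0.2 0 11.2 0;1 -0.2 0 11.2 0"

```text
clock: 27.5
eef_pos: [0.53, -0.382, 0.0138]
tool_rot: [0.041, 0.999, 0.001, -0.001]
ft_force: [-0.7, 0.6, 0.4]
grip_width: 0.0215
grasp_force: 59.0
```

>>> send_rows:
  motion: "0.25 0 0 0 0;0.25 0 0 0 0;0.25 0 0 0 0"

```text
clock: 27.8
eef_pos: [0.5318, -0.3833, 0.0171]
tool_rot: [0.041, 0.999, -0.001, 0.001]
ft_force: [-0.2, -0.1, 0.6]
grip_width: 0.032
grasp_force: 0.0
```

>>> send_rows:
  motion: "0.25 0 0 -3 0;0.25 0 0 -8 0;0.2 0 0 -12 0;0.2 0 0 -12 0;0.2 0 0 -12 0"

```text
clock: 28.3
eef_pos: [0.532, -0.3834, 0.1382]
tool_rot: [0.041, 0.999, -0.001, 0.002]
ft_force: [0.2, 0.2, -0.6]
grip_width: 0.0345
grasp_force: 0.0
```

>>> send_rows:
  motion: "0.1 4 1 0 0;0 8 2 0 0;0 12 3.5 0 0;0 15 6 0 0;0 16 11 0 0"

```text
clock: 28.8
eef_pos: [0.3767, -0.2608, 0.1338]
tool_rot: [0.044, 0.999, 0.0, -0.002]
ft_force: [1.8, -0.2, 1.2]
grip_width: 0.0431
grasp_force: 0.0
```

>>> send_rows:
  motion: "0 0 5 0 0;0 0 10 0 0;0 0 14 0 0;0 0 14 0 0;0 0 14 0 0"

```text
clock: 29.3
eef_pos: [0.3912, -0.1204, 0.1346]
tool_rot: [0.04, 0.999, -0.0, -0.001]
ft_force: [0.2, 0.1, -0.4]
grip_width: 0.0425
grasp_force: 0.0
```

```bash
python3 sp.py 3; python3 sc.py
```

```text
29.4 [ 0.3916 -0.1219  0.1348] [ 0.041  0.999 -0.    -0.   ] 0.042885405114468575
diff>40 px in scoop area 1765 [array([379.5, 231.9,  29.6,  66.9])]
```

View pics/s3.png

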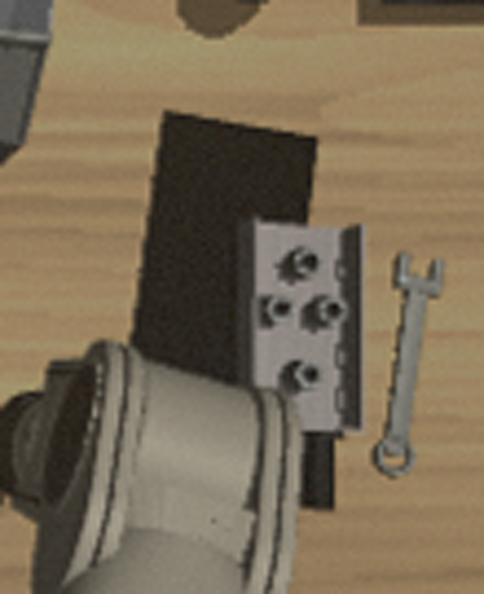

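>>> send_rows:
  motion: "0 0 -5 0 0;0 0 -10 0 0;0 0 -15 0 0;0 0 -20 0 0;0 0 -24.9 0 0"

```text
clock: 29.95
eef_pos: [0.3699, -0.373, 0.1349]
tool_rot: [0.043, 0.999, 0.0, -0.0]
ft_force: [3.0, 0.5, 0.4]
grip_width: 0.0427
grasp_force: 0.0
```

>>> send_rows:
  motion: "0 0 0 3 0;0 0 0 4 0;0 0 0 4 0;0 0 0 4 0"

```text
clock: 30.35
eef_pos: [0.3711, -0.369, 0.0953]
tool_rot: [0.041, 0.999, 0.0, -0.0]
ft_force: [0.6, 1.2, 0.2]
grip_width: 0.0427
grasp_force: 0.0
```

>>> send_rows:
  motion: "0 0 -0.15 3 0;0 0 -0.15 5 0;0 0 -0.15 6.1 0;0 0 -0.15 6.1 0;0 0 -0.15 6.1 0"

```text
clock: 30.85
eef_pos: [0.3722, -0.3711, 0.0354]
tool_rot: [0.04, 0.999, -0.001, 0.001]
ft_force: [-0.2, -0.2, 0.7]
grip_width: 0.043
grasp_force: 0.0
```

>>> send_rows:
  motion: "1 0 0 0 0;1 0 0 0 0;1 0 0 0 0;1 0 0 0 0;1 0 0 0 0"

```text
clock: 31.35
eef_pos: [0.3724, -0.3713, 0.0359]
tool_rot: [0.041, 0.999, -0.0, 0.001]
ft_force: [0.2, 2.6, 5.9]
grip_width: 0.0173
grasp_force: 58.4
```

>>> send_rows:
  motion: "1 0 0 -0.4 0;1 0 0 -0.8 0;1 0 0 -1.2 0;1 0 0 -1.6 0;1 0 0 -2 0"

```text
clock: 31.85
eef_pos: [0.3711, -0.3708, 0.0543]
tool_rot: [0.041, 0.999, 0.0, -0.0]
ft_force: [-1.1, 0.3, -4.7]
grip_width: 0.0171
grasp_force: 58.7
```

>>> send_rows:
  motion: "1 0 0 0 0;1 0 0 0 0;1 0 0 0 0"

```text
clock: 32.15
eef_pos: [0.3713, -0.3709, 0.0541]
tool_rot: [0.041, 0.999, 0.0, -0.0]
ft_force: [-0.3, 0.3, -4.5]
grip_width: 0.017
grasp_force: 58.7
```

```bash
python3 - <<'E'
from h import *
o=bot.get_obs(); print({k:np.round(o[k],3) for k in ("eef_pos","ft_force","ft_torque","grasp_force")})
a=vision.camera("top")[150:285,310:420,::-1]; b=vision.camera("side")[130:230,320:440,::-1]
A=cv2.resize(a,(400,490),interpolation=cv2.INTER_CUBIC); B=cv2.resize(b,(400,333),interpolation=cv2.INTER_CUBIC)
c=np.zeros((490,800,3),np.uint8); c[:,:400]=A; c[:333,400:]=B; cv2.imwrite("pics/lift.png",c)
E
```

```text
{'eef_pos': array([ 0.371, -0.371,  0.054]), 'ft_force': array([-0.33 ,  0.326, -4.476]), 'ft_torque': array([ 0.004,  0.408, -0.032]), 'grasp_force': np.float64(58.686)}
```

View pics/lift.png

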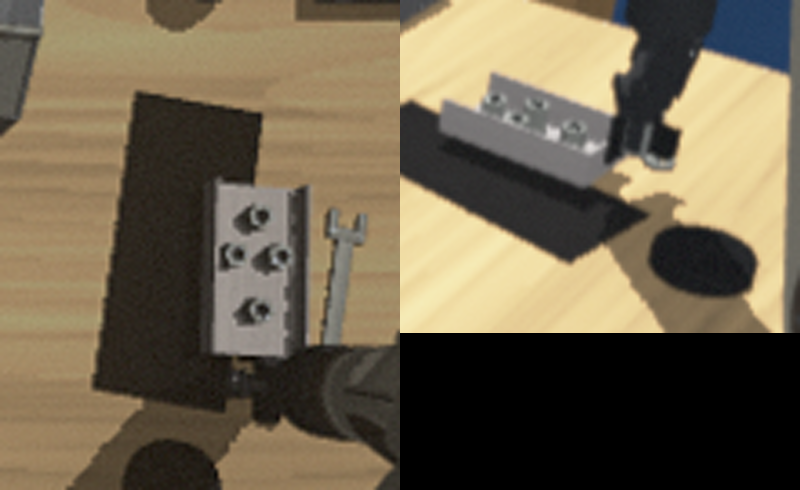

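>>> send_rows:
  motion: "1 0 0 -0.7 0;1 0 0 -2 0;1 0 0 -3.5 0;1 0 0 -5 0;1 0 0 -6.5 0"

```text
clock: 32.75
eef_pos: [0.3714, -0.371, 0.1203]
tool_rot: [0.041, 0.999, -0.0, 0.0]
ft_force: [0.3, 1.2, -4.8]
grip_width: 0.0176
grasp_force: 58.7
```

>>> send_rows:
  motion: "1 0 0 -1.5 0;1 0 0 -3 0;1 0 0 -4 0;1 0 0 -4.5 0;1 0 0 -4.5 0"

```text
clock: 33.25
eef_pos: [0.3717, -0.3713, 0.165]
tool_rot: [0.041, 0.999, -0.0, 0.001]
ft_force: [0.5, -0.4, -4.9]
grip_width: 0.0173
grasp_force: 58.8
```

>>> send_rows:
  motion: "1 0 0.3 0 0;1 0 0.8 0 0;1 0 1.5 0 0.01;1 0 2.5 0 0.02;1 0 3.5 0 0.03"

```text
clock: 33.75
eef_pos: [0.3741, -0.3349, 0.164]
tool_rot: [0.056, 0.998, 0.0, -0.0]
ft_force: [-0.4, 0.3, -4.4]
grip_width: 0.0172
grasp_force: 58.8
```

>>> send_rows:
  motion: "1 0 1.2 0 0;1 0 2.4 0 0;1 0 3.6 0 0;1 0 4.8 0 0;1 0 6 0 0"

```text
clock: 34.25
eef_pos: [0.3811, -0.2754, 0.1644]
tool_rot: [0.056, 0.998, -0.0, 0.0]
ft_force: [0.5, 0.3, -4.6]
grip_width: 0.0174
grasp_force: 58.8
```

>>> send_rows:
  motion: "1 0 1.2 0 0;1 0 2.4 0 0;1 0 3.6 0 0;1 0 4.8 0 0;1 0 6 0 0"

```text
clock: 34.75
eef_pos: [0.3878, -0.2159, 0.1643]
tool_rot: [0.056, 0.998, 0.0, 0.0]
ft_force: [0.6, -0.1, -4.5]
grip_width: 0.0169
grasp_force: 58.8
```

>>> send_rows:
  motion: "1 0 1.2 0 0;1 0 2.4 0 0;1 0 3.6 0 0;1 0 4.8 0 0;1 0 6 0 0"

```text
clock: 35.25
eef_pos: [0.3945, -0.1562, 0.1643]
tool_rot: [0.056, 0.998, 0.0, 0.0]
ft_force: [0.2, 0.5, -4.3]
grip_width: 0.0176
grasp_force: 58.8
```

>>> send_rows:
  motion: "1 0 1.2 0 0;1 0 2.4 0 0;1 0 3.5 0 0;1 0 4.4 0 0;1 0 5.2 0 0"

```text
clock: 35.75
eef_pos: [0.4003, -0.1047, 0.1643]
tool_rot: [0.056, 0.998, -0.0, 0.0]
ft_force: [0.2, -0.1, -4.1]
grip_width: 0.017
grasp_force: 58.8
```

>>> send_rows:
  motion: "1 0 0.7 0 0;1 0 1.3 0 0;1 0 1.8 0 0;1 0 2.2 0 0;1 0 2.4 0 0"

```text
clock: 36.25
eef_pos: [0.4029, -0.0814, 0.1643]
tool_rot: [0.056, 0.998, -0.0, 0.0]
ft_force: [-0.9, 0.4, -5.2]
grip_width: 0.0171
grasp_force: 58.8
```

>>> send_rows:
  motion: "1 0 0 0 0;1 0 0 0 0;1 0 0 0 0"

```text
clock: 36.55
eef_pos: [0.4028, -0.0819, 0.1643]
tool_rot: [0.056, 0.998, -0.0, 0.0]
ft_force: [0.0, 0.8, -4.5]
grip_width: 0.0165
grasp_force: 58.8
```

```bash
cat > both.py <<'E'
import sys
from h import *
o=bot.get_obs(); print(o["clock"],{k:np.round(o[k],3) for k in ("eef_pos","tool_rot","ft_force","ft_torque","grip_width")})
a=vision.camera("top")[100:260,240:380,::-1]; b=vision.camera("side")[85:245,170:370,::-1]
A=cv2.resize(a,(438,500),interpolation=cv2.INTER_CUBIC); B=cv2.resize(b,(362,290),interpolation=cv2.INTER_CUBIC)
c=np.zeros((500,800,3),np.uint8); c[:,:438]=A; c[:290,438:]=B; cv2.imwrite("pics/%s.png"%sys.argv[1],c)
E
python3 both.py pre
```

```text
36.55 {'eef_pos': array([ 0.403, -0.082,  0.164]), 'tool_rot': array([ 0.056,  0.998, -0.   ,  0.   ]), 'ft_force': array([ 0.045,  0.808, -4.502]), 'ft_torque': array([-0.008,  0.357,  0.001]), 'grip_width': np.float64(0.017)}
```

View pics/pre.png

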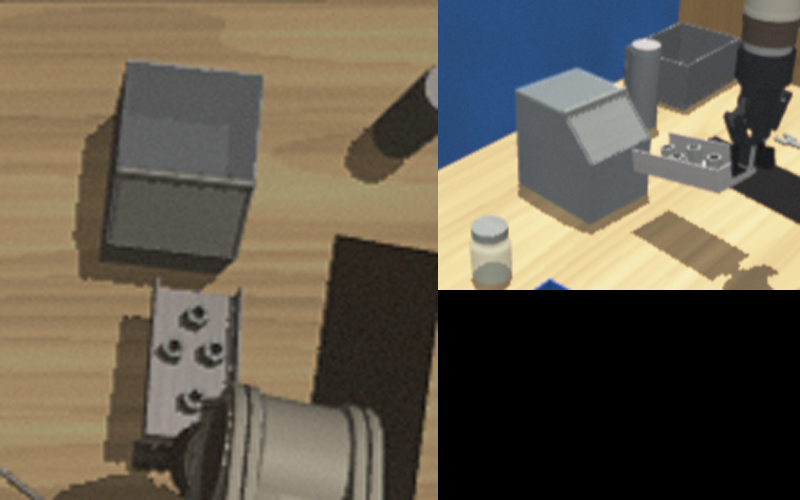

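```bash
python3 - <<'E'
from h import *
np.set_printoptions(precision=4,suppress=True)
f=lambda u,v,z:px2w("top",240+(u+.5)/3.129-.5,100+(v+.5)/3.125-.5,z)
for n,p in dict(noseLtop=(156,280,.166),noseRtop=(240,292,.166),noseL=(160,290,.133),noseR=(228,297,.133),backL=(147,432,.166),hingeL=(117,165,.172),hingeR=(254,182,.172),sillL=(104,243,.11),sillL2=(102,258,.11),sillR=(235,258,.11)).items(): print(n,f(*p))
s=np.array([.6225,-.079,.11])
for w in (s,[.6225+.0063,-.079+.0657,.11],[.6225-.0063,-.079-.0657,.11]): 
    u,v=w2px("top",w); print("pred sill crop px",(u-240)*3.129,(v-100)*3.125)
E
```

```text
noseLtop [ 0.5825 -0.0525  0.166 ]
noseRtop [ 0.5699 -0.1363  0.166 ]
noseL [ 0.5772 -0.0604  0.133 ]
noseR [ 0.5695 -0.1303  0.133 ]
backL [ 0.4315 -0.0404  0.166 ]
hingeL [ 0.6993 -0.0149  0.172 ]
hingeR [ 0.6812 -0.1528  0.172 ]
sillL [ 0.6311 -0.0051  0.11  ]
sillL2 [ 0.615  -0.0027  0.11  ]
sillR [ 0.6143 -0.1433  0.11  ]
pred sill crop px 172.98831139116683 249.59392334928535
pred sill crop px 110.76425711871589 244.02873309058037
pred sill crop px 235.21591787463245 255.15943131037028
```

```bash
python3 - <<'E'
from h import *
yaw=np.radians(-6.4); ex=np.array([np.cos(yaw),np.sin(yaw),0]); ey=np.array([-np.sin(yaw),np.cos(yaw),0])
G=np.array([.403,-.082,.183])
for gx in (-.110,-.100):
  for dr in (0,5,10,15):
    t=np.radians(dr); X=ex*np.cos(t)-np.array([0,0,np.sin(t)]); Z=ex*np.sin(t)+np.array([0,0,np.cos(t)])
    P=lambda x,y,z: G+X*(x-gx)+ey*y+Z*(z-.053)
    out=[]
    for n,p in (("nLt",P(.0825,.045,.036)),("nLb",P(.0825,.045,0)),("bLb",P(-.0825,.045,0)),("nRt",P(.0825,-.045,.036))):
        u,v=w2px("side",p); a,b=w2px("top",p)
        out.append((n,round((u-170)*1.81+438),round((v-85)*1.81),"top",round((a-240)*3.129),round((b-100)*3.125)))
    print(gx,dr,out)
E
python3 - <<'E'
import sys; sys.path.insert(0,'.')
from h import *
a=vision.camera("side")[150:205,265:345,::-1]; cv2.imwrite("pics/sz.png",cv2.resize(a,None,fx=9,fy=9,interpolation=cv2.INTER_CUBIC))
E
```

```text
-0.11 0 [('nLt', 630, 126, 'top', 161, 262), ('nLb', 628, 147, 'top', 157, 268), ('bLb', 713, 187, 'top', 142, 428), ('nRt', 668, 109, 'top', 250, 272)]
-0.11 5 [('nLt', 630, 136, 'top', 159, 267), ('nLb', 631, 158, 'top', 154, 276), ('bLb', 716, 190, 'top', 141, 432), ('nRt', 668, 119, 'top', 247, 277)]
-0.11 10 [('nLt', 631, 147, 'top', 156, 273), ('nLb', 633, 168, 'top', 152, 284), ('bLb', 719, 192, 'top', 141, 437), ('nRt', 669, 129, 'top', 243, 283)]
-0.11 15 [('nLt', 633, 157, 'top', 154, 281), ('nLb', 637, 178, 'top', 150, 294), ('bLb', 721, 194, 'top', 140, 442), ('nRt', 671, 139, 'top', 240, 290)]
-0.1 0 [('nLt', 634, 128, 'top', 160, 272), ('nLb', 633, 149, 'top', 156, 278), ('bLb', 719, 190, 'top', 141, 438), ('nRt', 672, 111, 'top', 249, 282)]
-0.1 5 [('nLt', 635, 138, 'top', 158, 277), ('nLb', 635, 159, 'top', 153, 285), ('bLb', 722, 192, 'top', 140, 442), ('nRt', 673, 120, 'top', 246, 286)]
-0.1 10 [('nLt', 636, 148, 'top', 156, 282), ('nLb', 638, 169, 'top', 151, 293), ('bLb', 724, 194, 'top', 140, 447), ('nRt', 674, 130, 'top', 243, 292)]
-0.1 15 [('nLt', 638, 158, 'top', 154, 289), ('nLb', 641, 179, 'top', 149, 302), ('bLb', 727, 196, 'top', 139, 452), ('nRt', 675, 139, 'top', 239, 298)]
```

View pics/sz.png

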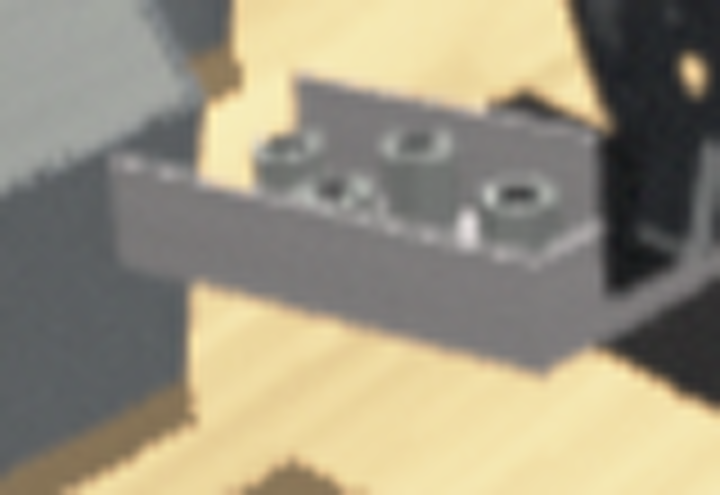

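>>> send_rows:
  motion: "1 0 0.3 -0.3 0;1 0 0.8 -0.9 0;1 0 1.4 -1.6 0;1 0 2 -2.2 0;1 0 2.5 -2.6 0"

```text
clock: 37.2
eef_pos: [0.4062, -0.0562, 0.1913]
tool_rot: [0.056, 0.998, 0.0, 0.001]
ft_force: [-0.3, 0.2, -4.7]
grip_width: 0.017
grasp_force: 58.8
```

>>> send_rows:
  motion: "1 -0.3 0 0 0;1 -0.8 0 0 0;1 -1.5 0 0 0;1 -2.2 0 0 0;1 -2.9 0 0 0"

```text
clock: 37.7
eef_pos: [0.4351, -0.0604, 0.19]
tool_rot: [0.056, 0.998, -0.0, -0.0]
ft_force: [0.7, 0.3, -4.4]
grip_width: 0.0174
grasp_force: 58.8
```

>>> send_rows:
  motion: "1 -0.7 0 0 0;1 -1.4 0 0 0;1 -2.1 0 0 0;1 -2.8 0 0 0;1 -3.5 0 0 0"

```text
clock: 38.2
eef_pos: [0.4695, -0.0641, 0.1902]
tool_rot: [0.056, 0.998, 0.0, -0.0]
ft_force: [-0.4, -0.2, -3.8]
grip_width: 0.0174
grasp_force: 58.8
```

>>> send_rows:
  motion: "1 -0.7 0 0.1 0;1 -1.4 0 0.3 0;1 -2 0 0.5 0;1 -2.6 0 0.8 0;1 -3 0 0.9 0"

```text
clock: 38.7
eef_pos: [0.4989, -0.0673, 0.1808]
tool_rot: [0.056, 0.998, 0.0, -0.001]
ft_force: [-2.9, 0.5, -2.2]
grip_width: 0.0167
grasp_force: 59.0
```

```bash
sed -i 's/\[85:245,170:370/[95:205,200:338/' both.py; python3 both.py ins
```

```text
38.7 {'eef_pos': array([ 0.499, -0.067,  0.181]), 'tool_rot': array([ 0.056,  0.998,  0.   , -0.001]), 'ft_force': array([-2.948,  0.515, -2.237]), 'ft_torque': array([ 0.034,  1.04 , -0.11 ]), 'grip_width': np.float64(0.017)}
```

View pics/ins.png

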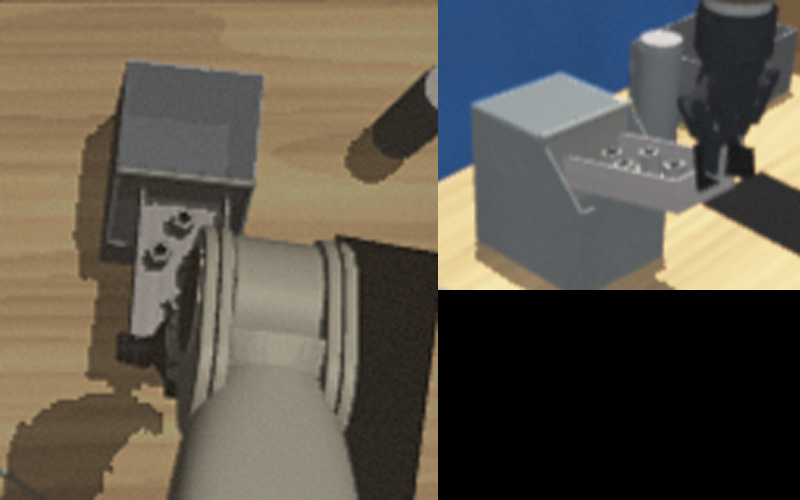

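>>> send_rows:
  motion: "1 -0.6 0.1 0.1 0;1 -1.3 0.2 0.4 0;1 -2 0.2 0.7 0;1 -2.8 0.2 1 0;1 -3.5 0.2 1.3 0"

```text
clock: 39.3
eef_pos: [0.5354, -0.0694, 0.1692]
tool_rot: [0.056, 0.998, 0.0, 0.001]
ft_force: [-5.5, 1.0, 4.6]
grip_width: 0.0172
grasp_force: 60.1
```

>>> send_rows:
  motion: "1 -0.2 0 -0.6 0;1 -0.4 0 -1.2 0;1 -0.6 0 -1.8 0;1 -0.9 0 -2.4 0;1 -1.1 0 -3 0"

```text
clock: 39.8
eef_pos: [0.5455, -0.0705, 0.199]
tool_rot: [0.056, 0.998, 0.0, 0.0]
ft_force: [-0.9, 1.0, -4.0]
grip_width: 0.017
grasp_force: 60.1
```

>>> send_rows:
  motion: "1 -0.3 0 -0.6 0;1 -0.6 0 -1.2 0;1 -1 0 -1.8 0;1 -1.3 0 -2.4 0;1 -1.7 0 -3 0"

```text
clock: 40.3
eef_pos: [0.5616, -0.0724, 0.2283]
tool_rot: [0.056, 0.998, 0.0, -0.001]
ft_force: [-1.4, -0.2, -6.0]
grip_width: 0.0174
grasp_force: 67.4
```

```bash
python3 both.py tip
```

```text
40.3 {'eef_pos': array([ 0.562, -0.072,  0.228]), 'tool_rot': array([ 0.056,  0.998,  0.   , -0.001]), 'ft_force': array([-1.362, -0.167, -6.018]), 'ft_torque': array([ 0.139,  0.942, -0.01 ]), 'grip_width': np.float64(0.017)}
```

View pics/tip.png

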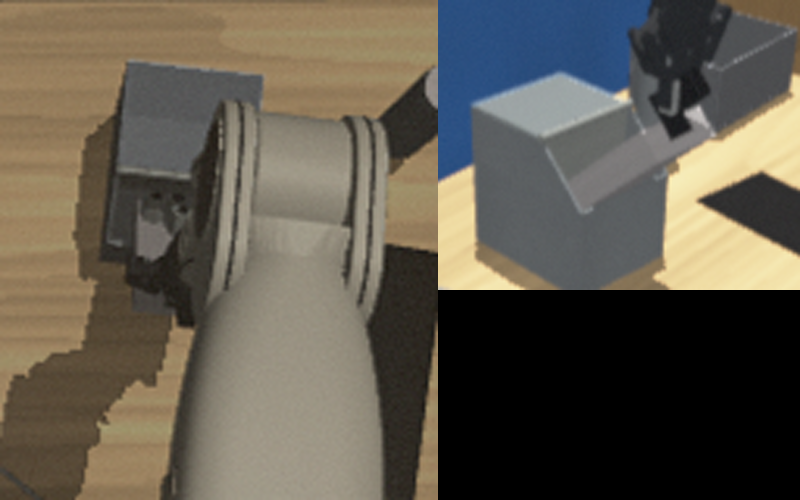

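>>> send_rows:
  motion: "1 -0.4 0 -0.6 0;1 -0.8 0 -1.1 0;1 -1.3 0 -1.6 0;1 -1.7 0 -2.1 0;1 -2.2 0 -2.6 0"

```text
clock: 40.9
eef_pos: [0.584, -0.0748, 0.2548]
tool_rot: [0.056, 0.998, 0.0, -0.0]
ft_force: [-2.1, -0.1, -4.1]
grip_width: 0.0172
grasp_force: 68.7
```

>>> send_rows:
  motion: "1 -0.4 0 -0.5 0;1 -0.8 0 -0.9 0;1 -1.1 0 -1.2 0;1 -1.4 0 -1.4 0;1 -1.4 0 -1.4 0"

```text
clock: 41.4
eef_pos: [0.598, -0.0764, 0.2684]
tool_rot: [0.056, 0.998, -0.0, 0.0]
ft_force: [-2.3, 0.1, -5.5]
grip_width: 0.0168
grasp_force: 68.8
```

>>> send_rows:
  motion: "1 0 0 0 0;1 0 0 0 0;1 0 0 0 0;1 0 0 0 0;1 0 0 0 0"

```text
clock: 41.9
eef_pos: [0.5975, -0.0764, 0.2683]
tool_rot: [0.056, 0.998, 0.0, -0.0]
ft_force: [-1.6, 0.2, -3.2]
grip_width: 0.0174
grasp_force: 68.8
```

>>> send_rows:
  motion: "1 0 0 0 0;1 0 0 0 0;1 0 0 0 0;1 0 0 0 0;1 0 0 0 0"

```text
clock: 42.4
eef_pos: [0.5977, -0.0764, 0.2683]
tool_rot: [0.056, 0.998, -0.0, 0.0]
ft_force: [-2.6, 0.6, -4.8]
grip_width: 0.0173
grasp_force: 68.8
```

```bash
cat > det.py <<'E'
from h import *
o=bot.get_obs(); print(o["clock"],{k:np.round(o[k],3) for k in ("eef_pos","ft_force","ft_torque")})
for c in ("top","side"):
    im=vision.camera(c)
    print(c,"nuts",[(np.round(b["rect"]).tolist(),round(b["conf"],2)) for b in boxes_of(c,"nut1_c")],"scoop",[(np.round(b["rect"]).tolist(),round(b["conf"],2)) for b in boxes_of(c,"scoop")[:1]],"flap",[(np.round(b["rect"]).tolist(),round(b["conf"],2)) for b in boxes_of(c,"flap")[:2]])
E
python3 det.py; python3 both.py tip2
```

```text
42.4 {'eef_pos': array([ 0.598, -0.076,  0.268]), 'ft_force': array([-2.632,  0.645, -4.815]), 'ft_torque': array([ 0.128,  1.122, -0.018])}
top nuts [] scoop [([296.0, 177.0, 20.0, 30.0], 0.74)] flap []
side nuts [] scoop [([273.0, 135.0, 53.0, 66.0], 0.74)] flap [([249.0, 149.0, 16.0, 12.0], 0.46)]
42.8 {'eef_pos': array([ 0.598, -0.076,  0.268]), 'tool_rot': array([ 0.056,  0.998, -0.   , -0.   ]), 'ft_force': array([-3.248,  0.821, -4.838]), 'ft_torque': array([ 0.133,  1.204, -0.024]), 'grip_width': np.float64(0.017)}
```

```bash
cat > avg.py <<'E'
from h import *
F=[]
for i in range(14): vision.camera("side"); F.append(np.r_[bot.get_obs()["ft_force"],bot.get_obs()["ft_torque"]])
F=np.array(F); print(np.round(F.mean(0),3),np.round(F.std(0),2))
o=bot.get_obs(); print(o["clock"],np.round(o["eef_pos"],4))
E
python3 avg.py
```

```text
[-2.778  0.181 -4.529  0.145  1.15  -0.015] [0.52 0.43 0.41 0.02 0.03 0.03]
43.6 [ 0.5976 -0.0764  0.2683]
```

>>> send_rows:
  motion: "1 0.8 0 0 0;1 1.6 0 0 0;1 2.4 0 0 0;1 3.2 0 0 0;1 4 0 -0.4 0"

```text
clock: 44.1
eef_pos: [0.5575, -0.0719, 0.2729]
tool_rot: [0.056, 0.998, -0.0, 0.001]
ft_force: [-0.9, 0.5, -3.2]
grip_width: 0.0172
grasp_force: 68.4
```

>>> send_rows:
  motion: "1 0.8 0 -0.6 0;1 1.6 0 -1.2 0;1 2.4 0 -1.8 0;1 3.2 0 -2.4 0;1 4 0 -3 0"

```text
clock: 44.6
eef_pos: [0.5177, -0.0674, 0.3031]
tool_rot: [0.056, 0.998, -0.0, 0.0]
ft_force: [-0.5, 0.2, -2.7]
grip_width: 0.0171
grasp_force: 68.2
```

>>> send_rows:
  motion: "1 1 0 -0.6 0;1 2 0 -1 0;1 3 0 -1 0;1 4 0 -1 0;1 5 0 -1 0"

```text
clock: 45.1
eef_pos: [0.4674, -0.0618, 0.312]
tool_rot: [0.056, 0.998, 0.0, -0.0]
ft_force: [0.3, -0.5, -2.0]
grip_width: 0.0168
grasp_force: 68.2
```

>>> send_rows:
  motion: "1 1 0 0 0;1 2 0 0 0;1 3 0 0 0;1 3 0 0 0;1 3 0 0 0"

```text
clock: 45.6
eef_pos: [0.4387, -0.0586, 0.3125]
tool_rot: [0.056, 0.998, -0.0, 0.0]
ft_force: [0.0, 0.2, -3.2]
grip_width: 0.0174
grasp_force: 68.2
```

```bash
python3 avg.py; python3 det.py; sed -i 's/\[95:205,200:338/[60:210,200:388/' both.py; python3 both.py out
```

```text
[ 0.019 -0.019 -2.906  0.009  0.037 -0.003] [0.54 0.52 0.55 0.03 0.03 0.03]
46.3 [ 0.4386 -0.0585  0.3123]
46.3 {'eef_pos': array([ 0.439, -0.059,  0.312]), 'ft_force': array([-0.457, -0.362, -3.513]), 'ft_torque': array([-0.028,  0.058, -0.01 ])}
top nuts [] scoop [([292.0, 228.0, 21.0, 34.0], 0.66)] flap [([296.0, 168.0, 43.0, 23.0], 0.78)]
side nuts [] scoop [([319.0, 138.0, 62.0, 71.0], 0.86)] flap [([262.0, 157.0, 41.0, 41.0], 0.72), ([350.0, 184.0, 94.0, 48.0], 0.46)]
46.7 {'eef_pos': array([ 0.439, -0.059,  0.312]), 'tool_rot': array([0.056, 0.998, 0.   , 0.   ]), 'ft_force': array([ 0.238,  0.458, -2.01 ]), 'ft_torque': array([-0.   ,  0.047, -0.028]), 'grip_width': np.float64(0.017)}
```

>>> send_rows:
  motion: "1 -0.3 -1 0 0.01;1 -0.9 -3 0 0.02;1 -1.6 -5 0 0.03;1 -2.2 -7 0 0.05;1 -2.9 -9 0 0.07"

```text
clock: 47.3
eef_pos: [0.4575, -0.1528, 0.3123]
tool_rot: [0.091, 0.996, -0.0, -0.0]
ft_force: [-0.2, 0.6, -2.7]
grip_width: 0.0175
grasp_force: 68.2
```

>>> send_rows:
  motion: "1 0 0 0 0;1 0 0 0 0"

```text
clock: 47.5
eef_pos: [0.4572, -0.1519, 0.312]
tool_rot: [0.091, 0.996, 0.0, -0.0]
ft_force: [-0.5, 0.6, -2.2]
grip_width: 0.0173
grasp_force: 67.9
```

>>> send_rows:
  motion: "1 -0.6 -2 0 0;1 -1.7 -4.5 0 0;1 -2.9 -7.5 0 0;1 -4.1 -10.5 0 0;1 -5 -13 0 0"

```text
clock: 48.0
eef_pos: [0.4834, -0.2889, 0.3123]
tool_rot: [0.09, 0.996, -0.0, 0.0]
ft_force: [0.0, 0.8, -2.5]
grip_width: 0.0171
grasp_force: 67.9
```

>>> send_rows:
  motion: "1 -0.8 -2 1 0;1 -1.1 -2.6 3 0;1 -1.1 -2.6 5.5 0;1 -1.1 -2.6 8 0;1 -1.1 -2.6 10 0"

```text
clock: 48.5
eef_pos: [0.4888, -0.3147, 0.2106]
tool_rot: [0.09, 0.996, 0.001, -0.001]
ft_force: [-0.4, 0.9, -2.9]
grip_width: 0.0174
grasp_force: 67.9
```

>>> send_rows:
  motion: "1 0 0 1 0;1 0 0 2 0;1 0 0 3 0;1 0 0 3.3 0;1 0 0 3.3 0"

```text
clock: 49.0
eef_pos: [0.4892, -0.3156, 0.1792]
tool_rot: [0.091, 0.996, 0.0, -0.0]
ft_force: [-0.4, 0.5, -2.4]
grip_width: 0.0174
grasp_force: 67.8
```

```bash
python3 - <<'E'
from h import *
for i in range(3): vision.camera("side"); vision.camera("top")
o=bot.get_obs(); print(np.round(o["eef_pos"],4),np.round(o["ft_force"],2),np.round(o["ft_torque"],3))
im=cv2.imread("pics/raw.png")
T=vision.camera("top"); S=vision.camera("side")
np.save("T.npy",T); np.save("S.npy",S)
print([np.round(b["rect"],1) for b in boxes_of("side","scoop")],[np.round(b["rect"],1) for b in boxes_of("top","scoop")])
G=o["eef_pos"]+[0,0,.019]; yaw=np.radians(-10.4); ex=np.array([np.cos(yaw),np.sin(yaw),0]); ey=np.array([-np.sin(yaw),np.cos(yaw),0])
for dr in (35,40,46,52):
    t=np.radians(dr); X=ex*np.cos(t)-np.array([0,0,np.sin(t)]); Z=ex*np.sin(t)+np.array([0,0,np.cos(t)])
    P=lambda x,y,z: G+X*(x+.11)+ey*y+Z*(z-.053)
    pts=[P(x,y,z) for x in(-.0825,.0825) for y in (-.045,.045) for z in (0,.036)]+[P(-.1425,y,z) for y in (-.009,.009) for z in(.035,.065)]
    for c in ("side","top"):
        q=np.array([w2px(c,p) for p in pts]); a,b=q.min(0),q.max(0); print(dr,c,"box",np.round(np.r_[(a+b)/2,b-a],1),"nosez",round(P(.0825,0,0)[2],3))
E
```

```text
[ 0.4895 -0.3159  0.18  ] [-0.22 -0.53 -3.28] [-0.022  0.027  0.001]
[array([342.3, 145.6,  48.2,  56.8]), array([250.8, 167.7,  72. ,  83. ])] [array([369.7, 210.4,  38.2,  39.4]), array([297. , 154.1,  49.6,  69.2])]
35 side box [337.7 140.   62.   42.1] nosez 0.045
35 top box [372.3 202.9  35.9  54.8] nosez 0.045
40 side box [338.8 141.8  59.8  47.2] nosez 0.035
40 top box [371.5 204.7  37.1  50.7] nosez 0.035
46 side box [340.3 143.8  56.8  53. ] nosez 0.024
46 top box [370.5 207.   38.4  45.5] nosez 0.024
52 side box [342.4 145.7  54.2  58.3] nosez 0.015
52 top box [369.7 209.3  39.7  39.9] nosez 0.015
```

>>> send_rows:
  motion: "1 -0.5 0 0 0;1 -1.2 0 0.4 0;1 -1.5 0 0.9 0;1 -1.5 0 1.4 0;1 -1.5 0 1.4 0"

```text
clock: 50.0
eef_pos: [0.5047, -0.3188, 0.1687]
tool_rot: [0.091, 0.996, -0.001, 0.002]
ft_force: [-5.5, 1.5, 13.0]
grip_width: 0.0172
grasp_force: 70.1
```

>>> send_rows:
  motion: "1 0.9 0 0.5 0;1 1.9 0 1.1 0;1 2.6 0 1.6 0;1 3.4 0 2.1 0;1 4 0 2.6 0"

```text
clock: 50.5
eef_pos: [0.4646, -0.3118, 0.1424]
tool_rot: [0.091, 0.996, -0.001, 0.002]
ft_force: [-5.7, 0.5, 9.8]
grip_width: 0.0171
grasp_force: 64.6
```

>>> send_rows:
  motion: "1 0.7 0 0.6 0;1 1.4 0 1.2 0;1 2 0 1.8 0;1 2.6 0 2.4 0;1 3.2 0 3 0"

```text
clock: 51.0
eef_pos: [0.4336, -0.3058, 0.1095]
tool_rot: [0.091, 0.996, -0.001, 0.001]
ft_force: [0.6, -1.3, 0.1]
grip_width: 0.0174
grasp_force: 60.4
```

>>> send_rows:
  motion: "1 0.6 0 0.6 0;1 1.1 0 1.2 0;1 1.6 0 1.9 0;1 2.1 0 2.6 0;1 2.5 0 3.3 0"

```text
clock: 51.5
eef_pos: [0.4082, -0.3007, 0.0756]
tool_rot: [0.091, 0.996, 0.0, -0.0]
ft_force: [1.7, -0.4, 0.2]
grip_width: 0.0169
grasp_force: 58.4
```

```bash
cat > fit.py <<'E'
from h import *
vision.camera("side");o=bot.get_obs(); print(o["clock"],np.round(o["eef_pos"],4),np.round(o["ft_force"],2),np.round(o["ft_torque"],3))
vision.camera("top")
print([np.round(b["rect"],1) for b in boxes_of("side","scoop")],[np.round(b["rect"],1) for b in boxes_of("top","scoop")])
E
python3 fit.py
```

```text
51.55 [ 0.4068 -0.3     0.0743] [-0.35 -0.49 -0.33] [-0.218 -0.562 -0.1  ]
[array([349.5, 171.7,  70.3,  26.4]), array([263. , 156.8,  42.8,  34.3])] [array([362.8, 226.7,  30.5,  62.6])]
```

>>> send_rows:
  motion: "1 0.4 0 0.8 0;1 0.7 0 1.6 0;1 1 0 2.3 0;1 1.2 0 3 0;1 1.3 0 3.6 0"

```text
clock: 52.2
eef_pos: [0.3949, -0.2982, 0.0395]
tool_rot: [0.091, 0.996, 0.0, -0.001]
ft_force: [-1.9, 0.2, 0.5]
grip_width: 0.017
grasp_force: 58.4
```

```bash
python3 fit.py
```

```text
52.25 [ 0.3948 -0.2979  0.0387] [-1.34 -0.28 -0.53] [-0.237 -0.249 -0.102]
[array([352. , 177.6,  64. ,  32.1])] [array([360.9, 227.8,  38.1,  61.1])]
```

>>> send_rows:
  motion: "1 0.05 0 0.2 0;1 0.05 0 0.3 0;1 0.05 0 0.3 0"

```text
clock: 52.7
eef_pos: [0.3955, -0.2985, 0.0375]
tool_rot: [0.091, 0.996, -0.0, 0.0]
ft_force: [-1.3, 0.3, 1.2]
grip_width: 0.0171
grasp_force: 58.9
```

>>> send_rows:
  motion: "0.3 0 0 0 0;0 0 0 0 0;0 0 0 0 0;0 0 0 0 0"

```text
clock: 53.1
eef_pos: [0.3954, -0.2985, 0.0374]
tool_rot: [0.091, 0.996, -0.0, 0.0]
ft_force: [-0.8, -0.6, -0.1]
grip_width: 0.0426
grasp_force: 0.0
```

>>> send_rows:
  motion: "0 0 0 -2 0;0 0 0 -6 0;0 0 0 -10 0;0 0 0 -14 0;0 0 3 -14 0"

```text
clock: 53.6
eef_pos: [0.4042, -0.2732, 0.1835]
tool_rot: [0.093, 0.996, -0.004, 0.006]
ft_force: [0.7, 1.1, 0.1]
grip_width: 0.0429
grasp_force: 0.0
```

>>> send_rows:
  motion: "0 0.5 5 0 0;0 1 10 0 0;0 1.5 15 0 0;0 2 20 0 0;0 2.5 25 0 0"

```text
clock: 54.1
eef_pos: [0.4211, -0.0179, 0.1776]
tool_rot: [0.091, 0.996, 0.0, 0.001]
ft_force: [1.2, -0.4, 0.3]
grip_width: 0.0427
grasp_force: 0.0
```

>>> send_rows:
  motion: "0 0 4 0 0;0 0 8 0 0;0 0 8 0 0;0 0 8 0 0"

```text
clock: 54.5
eef_pos: [0.4355, 0.0596, 0.1772]
tool_rot: [0.089, 0.996, -0.0, -0.0]
ft_force: [-0.5, 0.1, -0.6]
grip_width: 0.0428
grasp_force: 0.0
```

```bash
python3 - <<'E'
from h import *
a=vision.camera("top"); b=vision.camera("side"); cv2.imwrite("pics/fullT.png",a[:,:,::-1]); cv2.imwrite("pics/fullS.png",b[:,:,::-1])
A=cv2.resize(a[160:285,315:405,::-1],(432,600),interpolation=cv2.INTER_CUBIC)  # x4.8
B=cv2.resize(a[125:215,270:335,::-1],(217,300),interpolation=cv2.INTER_CUBIC)
C=cv2.resize(b[100:240,190:400,::-1],(368,245),interpolation=cv2.INTER_CUBIC)
c=np.zeros((600,800,3),np.uint8); c[:,:432]=A; c[:300,432:649]=B; c[310:555,432:]=C; cv2.imwrite("pics/fin.png",c)
E
python3 det.py
```

```text
54.6 {'eef_pos': array([0.435, 0.058, 0.177]), 'ft_force': array([ 0.527, -0.513, -1.083]), 'ft_torque': array([ 0.026, -0.007, -0.   ])}
top nuts [] scoop [([363.0, 226.0, 36.0, 65.0], 0.64)] flap [([296.0, 167.0, 43.0, 22.0], 0.78)]
side nuts [] scoop [([352.0, 177.0, 67.0, 33.0], 0.78)] flap [([260.0, 156.0, 38.0, 39.0], 0.98), ([350.0, 188.0, 97.0, 48.0], 0.41)]
```

View pics/fin.png

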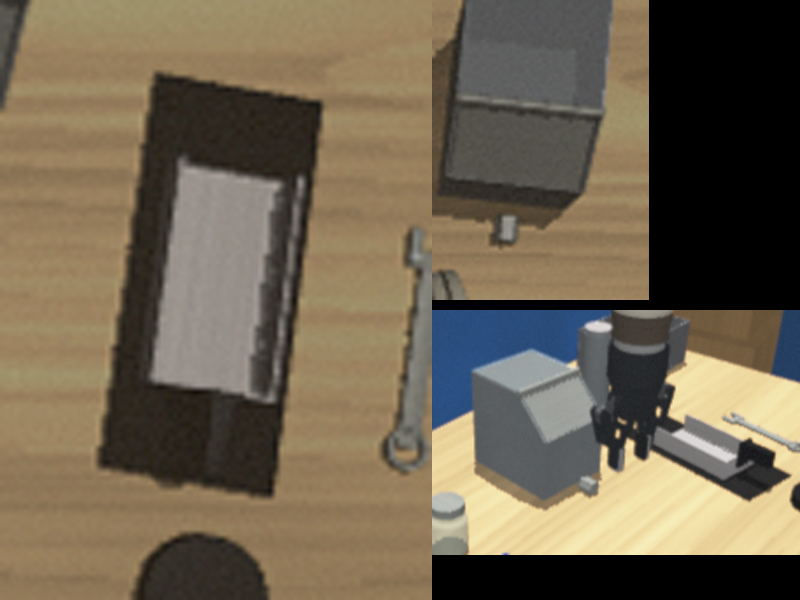

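```bash
python3 - <<'E'
from h import *
np.set_printoptions(precision=4,suppress=True)
T=cv2.imread("pics/fullT.png").astype(int); R=cv2.imread("pics/raw.png").astype(int); S=cv2.imread("pics/fullS.png")
d=(np.abs(T-R).max(2)>45).astype(np.uint8); n,l,s,c=cv2.connectedComponentsWithStats(d)
for i in range(1,n):
    if s[i,4]>=8: print("diff",s[i],c[i].round(1))
y0,x0=180,280
g=T[y0:206,x0:306]; print("gray map"); 
hs=cv2.cvtColor(g.astype(np.uint8),cv2.COLOR_BGR2HSV); m=((hs[:,:,1]<60)&(hs[:,:,2]>90)).astype(np.uint8)
print("\n".join("".join("#" if v else "." for v in r) for r in m))
n,l,s,c=cv2.connectedComponentsWithStats(m)
for i in range(1,n):
    if 12<s[i,4]<120:
        u,v=c[i]+[x0,y0]; ys,xs=np.nonzero(l==i); cov=np.cov(xs,ys); w,V=np.linalg.eigh(cov); print("blob",u,v,s[i],px2w("top",u,v,.018),"eig",w,"axis(dx,dy px)",V[:,1])
        print("in side px",w2px("side",px2w("top",u,v,.018)))
print("side expectation crop seen at (588,487) ->", (588-432)/1.752+190,(487-310)/1.75+100)
# bin content after
b=T[203:254,146:224].astype(np.uint8); h=cv2.cvtColor(b,cv2.COLOR_BGR2HSV); q=((h[:,:,1]<110)&(h[:,:,2]>70)).astype(np.uint8); print("bin gray",[x[4] for x in cv2.connectedComponentsWithStats(q)[2][1:]])
E
```

```text
diff [288 190   7   9  31] [290.5 194. ]
diff [350 193   4  21  31] [351.6 201.7]
diff [370 198   6  19  31] [371.8 205.8]
diff [378 198   2   9   9] [378.4 202. ]
diff [376 203   3   8  10] [376.5 206.8]
diff [231 206  53  58 359] [257.8 224.5]
diff [154 211   8   8  45] [157.4 214.7]
diff [207 211   7   8  37] [209.5 214.7]
diff [375 210   3   6  10] [375.6 212.9]
diff [ 202  228   44  156 4449] [224.2 316.2]
diff [181 239   8   8  44] [184.6 242.3]
diff [207 238   8   8  44] [210.  241.2]
diff [365 238   4   6   8] [366.2 241.1]
diff [216 244   8   9  34] [220.9 249.2]
diff [275 248   3   9  13] [276.2 252.5]
diff [251 260  36  29 266] [272.3 276.3]
diff [286 267   5  10  13] [287.8 271.2]
diff [ 66 316  74  26 614] [103.1 326.1]
diff [303 318  16  66 115] [311.  351.1]
diff [ 71 331  24   3  38] [ 82.1 332.2]
diff [ 97 331   7   3  11] [ 99.5 331.8]
diff [ 65 332   4   2   8] [ 66.5 332.5]
diff [ 75 335  13   3  16] [ 81.2 336.1]
diff [ 90 335  24   3  40] [101.4 336. ]
diff [257 335  42   4  85] [277.3 337.2]
diff [ 82 339  26   3  53] [ 94.5 340.5]
diff [ 41 341   8   1   8] [ 
[... 1076 characters left out ...]
..........................
..........................
..........................
..........................
blob 292.75 192.77777777777777 [10  9  6  8 36] [ 0.5927 -0.0815  0.018 ] eig [1.9026 4.8108] axis(dx,dy px) [-0.0393  0.9992]
in side px (np.float64(279.88211658782086), np.float64(197.28913688275478))
side expectation crop seen at (588,487) -> 279.04109589041093 201.14285714285714
bin gray [np.int32(1), np.int32(1), np.int32(1), np.int32(1), np.int32(1), np.int32(1), np.int32(1), np.int32(1), np.int32(1), np.int32(3), np.int32(1), np.int32(2), np.int32(3), np.int32(1), np.int32(2), np.int32(1), np.int32(3), np.int32(1), np.int32(1), np.int32(1), np.int32(2), np.int32(5), np.int32(1)]
```

>>> send_rows:
  motion: "0 -3 -2 0 -0.05;0 -7 -5 0 -0.15;0 -11 -8 0 -0.15;0 -14.5 -10.5 0 -0.15;0 -16.4 -11.2 0 -0.15"

```text
clock: 55.5
eef_pos: [0.5786, -0.0844, 0.1769]
tool_rot: [0.018, 1.0, -0.0, 0.0]
ft_force: [-0.5, 0.3, -0.3]
grip_width: 0.0425
grasp_force: 0.0
```

>>> send_rows:
  motion: "0 0 0 4 0;0 0 0 8 0;0 0 0 11 0;0 0 0 11 0;0 0 0 11 0"

```text
clock: 56.0
eef_pos: [0.5766, -0.081, 0.0674]
tool_rot: [0.016, 1.0, 0.0, -0.001]
ft_force: [0.4, -0.2, 0.6]
grip_width: 0.0424
grasp_force: 0.0
```

```bash
python3 - <<'E'
from h import *
S=cv2.imread("pics/fullS.png"); h=cv2.cvtColor(S[185:215,265:295],cv2.COLOR_BGR2HSV); m=((h[:,:,1]<70)&(h[:,:,2]>110))
print("\n".join("".join("#" if v else "." for v in r) for r in m))
for x in (.586,.590,.593):
  for y in(-.08,-.085): print(x,y,[np.round(w2px("side",(x,y,z)),1) for z in(0,.022)],np.round(w2px("top",(x,y,.02)),1))
o=bot.get_obs(); print(np.round(o["eef_pos"],4),np.round(o["tool_rot"],3))
E
```

```text
....................#.........
....................#.........
....................#.........
....................#.........
....................#.........
....................#......#..
....................#........#
..............................
..................#...........
.............#..#.............
..........######..............
.........#########............
.........##########...........
.........###########..........
......##############..........
....##..#########..#..........
..##....#.#######..#..........
.#.......#..####...#..........
#..........#..#....#..........
..................#...........
..............#.##............
..............................
..............................
..............................
..............................
..............................
..............................
..............................
..............................
..............................
0.586 -0.08 [array([281.1, 203.4]), array([281.5, 197.2])] [292.4 194.6]
0.586 -0.085 [array([282.1, 202.7]), array([282.5, 196.5])] [293.8 194.6]
0.59 -0.08 [array([280. , 202.9]), array([280.4, 196.7])] [292.4 193.5]
0.59 -0.085 [array([281. , 202.2]), array([281.4, 196. ])] [293.8 193.5]
0.593 -0.08 [array([279.2, 202.5]), array([279.6, 196.3])] [292.4 192.6]
0.593 -0.085 [array([280.2, 201.8]), array([280.6, 195.7])] [293.8 192.6]
[ 0.5766 -0.081   0.0674] [ 0.016  1.     0.    -0.001]
```

>>> send_rows:
  motion: "0 0 0 3 0;0 0 0 5 0;0 0 0 5.8 0;0 0 0 5.8 0;0 0 0 5.8 0"

```text
clock: 56.5
eef_pos: [0.5783, -0.0811, 0.0113]
tool_rot: [0.016, 1.0, -0.0, 0.002]
ft_force: [1.1, -0.2, 0.1]
grip_width: 0.0424
grasp_force: 0.0
```

>>> send_rows:
  motion: "1 0 0 0 0;1 0 0 0 0;1 0 0 0 0;1 0 0 0 0;1 0 0 0 0"

```text
clock: 57.0
eef_pos: [0.5789, -0.081, 0.0135]
tool_rot: [0.016, 1.0, -0.0, 0.003]
ft_force: [-4.6, 1.0, 14.2]
grip_width: 0.0171
grasp_force: 54.2
```

>>> send_rows:
  motion: "1 1 0 0 0;1 2.5 0 0 0;1 4.5 0 0 0;1 6 0 0 0;1 6 0 0 0"

```text
clock: 57.5
eef_pos: [0.5196, -0.0796, 0.0135]
tool_rot: [0.016, 1.0, -0.001, 0.004]
ft_force: [-1.6, -0.1, 13.9]
grip_width: 0.0168
grasp_force: 55.4
```

>>> send_rows:
  motion: "0 0 0 0 0;0 0 0 0 0;0 0 0 0 0;0 0 0 -5 0;0 2 8 -10 0"

```text
clock: 58.0
eef_pos: [0.51, -0.0402, 0.087]
tool_rot: [0.019, 1.0, -0.001, 0.002]
ft_force: [1.7, 1.0, 0.8]
grip_width: 0.0428
grasp_force: 0.0
```

>>> send_rows:
  motion: "0 3 5 0 0;0 5 10 0 0;0 5 10 0 0"

```text
clock: 58.3
eef_pos: [0.4584, 0.0676, 0.085]
tool_rot: [0.013, 1.0, 0.0, -0.001]
ft_force: [0.3, -0.5, 0.6]
grip_width: 0.0424
grasp_force: 0.0
```

```bash
cat > fn.py <<'E'
from h import *
T=vision.camera("top"); S=vision.camera("side"); cv2.imwrite("pics/fullT.png",T[:,:,::-1]); cv2.imwrite("pics/fullS.png",S[:,:,::-1])
h=cv2.cvtColor(T[190:235,270:320],cv2.COLOR_RGB2HSV); m=((h[:,:,1]<60)&(h[:,:,2]>90)).astype(np.uint8)
n,l,s,c=cv2.connectedComponentsWithStats(m)
for i in range(1,n):
    if 12<s[i,4]<150:
        u,v=c[i]+[270,190]; ys,xs=np.nonzero(l==i); w,V=np.linalg.eigh(np.cov(xs,ys)); print("blob",u,v,s[i],px2w("top",u,v,.016),"eig",w,V[:,1], "side",w2px("side",px2w("top",u,v,.016)))
for cam in("top","side"): print(cam,[(np.round(b["rect"],1).tolist(),round(b["conf"],2)) for b in boxes_of(cam,"nut1_c")])
o=bot.get_obs(); print(o["clock"],np.round(o["eef_pos"],4),np.round(o["tool_rot"],3))
E
python3 fn.py
```

```text
blob 272.35074626865674 221.55970149253733 [  0  12   8  33 134] [ 0.49104035 -0.00755423  0.016     ] eig [ 2.80237157 79.22422477] [0.1039359 0.994584 ] side (np.float64(294.10883649964137), np.float64(221.93155508769715))
blob 293.05128205128204 209.4102564102564 [21 16  5  8 39] [ 0.53353491 -0.08150938  0.016     ] eig [1.98617897 5.20680349] [0.05876529 0.99827183] side (np.float64(296.3349529573678), np.float64(204.9823547914497))
top []
side []
58.5 [0.4614 0.064  0.0851] [ 0.016  1.    -0.     0.   ]
```

>>> send_rows:
  motion: "0 -2 -3 0 0.14;0 -4 -7 0 0.29;0 -6 -11 0 0.44;0 -7.7 -14.3 0 0.59;0 -7.7 -14.3 0 0.74"

```text
clock: 59.0
eef_pos: [0.5359, -0.0875, 0.0849]
tool_rot: [0.383, 0.924, -0.001, 0.002]
ft_force: [-0.1, -0.1, -0.1]
grip_width: 0.0427
grasp_force: 0.0
```

>>> send_rows:
  motion: "0 0 0 0 0.15;0 0 0 0 0.3;0 0 0 0 0.45;0 0 0 0 0.6;0 0 0 0 0.74"

```text
clock: 59.5
eef_pos: [0.5335, -0.0833, 0.0847]
tool_rot: [0.689, 0.725, -0.0, -0.0]
ft_force: [0.4, -0.2, 0.1]
grip_width: 0.0427
grasp_force: 0.0
```

>>> send_rows:
  motion: "0 0 0 1 0;0 0 0 3 0;0 0 0 3 0;0 0 0 3 0"

```text
clock: 59.9
eef_pos: [0.5326, -0.0817, 0.0543]
tool_rot: [0.686, 0.728, -0.001, -0.001]
ft_force: [0.7, -0.4, 0.4]
grip_width: 0.043
grasp_force: 0.0
```

>>> send_rows:
  motion: "0 0 0 2.5 0;0 0 0 4 0;0 0 0 4.8 0;0 0 0 4.8 0;0 0 0 4.8 0"

```text
clock: 60.4
eef_pos: [0.534, -0.0812, 0.0079]
tool_rot: [0.686, 0.728, 0.0, 0.0]
ft_force: [-0.0, -0.3, 0.3]
grip_width: 0.0424
grasp_force: 0.0
```

>>> send_rows:
  motion: "1 0 0 0 0;1 0 0 0 0;1 0 0 0 0;1 0 0 0 0;1 0 0 0 0"

```text
clock: 60.9
eef_pos: [0.5346, -0.0812, 0.0086]
tool_rot: [0.686, 0.728, 0.001, 0.001]
ft_force: [-0.4, 0.1, 6.6]
grip_width: 0.0267
grasp_force: 60.1
```

>>> send_rows:
  motion: "1 0 0 -2 0;1 0 0 -5 0;1 0 0 -8 0;1 0 0 -10 0;1 0 0 -10 0"

```text
clock: 61.4
eef_pos: [0.5357, -0.0813, 0.1105]
tool_rot: [0.686, 0.728, 0.002, 0.003]
ft_force: [1.1, 0.6, -0.4]
grip_width: 0.0262
grasp_force: 59.4
```

```bash
python3 - <<'E'
from h import *
np.set_printoptions(precision=4,suppress=True)
f=lambda u,v,z:px2w("top",315+(u+.5)/4.8-.5,160+(v+.5)/4.8-.5,z)
def rep(n,q):
    e=[q[(i+1)%4]-q[i] for i in range(4)]
    print(n,"c",q.mean(0),"sides",[round(float(np.linalg.norm(x)),4) for x in e],"ang",[round(float(np.degrees(np.arctan2(x[1],x[0]))),1) for x in e])
rep("mat",np.array([f(*p,.003) for p in((155,73),(322,102),(273,495),(98,466))]))
rep("scoop",np.array([f(*p,.039) for p in((181,158),(304,178),(274,402),(150,382))]))
o=bot.get_obs(); print(np.round(o["eef_pos"],4),o["grip_width"],o["grasp_force"])
T=vision.camera("top"); print([np.round(b["rect"],1) for b in boxes_of("top","scoop")])
E
```

```text
mat c [ 0.5022 -0.3179  0.003 ] sides [0.1278, 0.2965, 0.1294, 0.2979] ang [-100.3, 169.7, 80.3, -10.6]
scoop c [ 0.501  -0.3173  0.039 ] sides [0.0906, 0.1645, 0.0896, 0.1647] ang [-99.7, 169.2, 80.5, -10.4]
[ 0.5357 -0.0813  0.1105] 0.02618572781413491 59.39313996001147
[array([362.1, 226.1,  28.9,  64. ])]
```

>>> send_rows:
  motion: "1 -3 -1.1 0 0;1 -7.8 -2.9 0 0;1 -12.6 -4.6 0 0;1 -17.4 -6.4 0 0;1 -22 -8.1 0 0"

```text
clock: 62.0
eef_pos: [0.4642, -0.3039, 0.1052]
tool_rot: [0.686, 0.728, -0.0, -0.002]
ft_force: [0.9, -0.1, -0.8]
grip_width: 0.0262
grasp_force: 59.4
```

>>> send_rows:
  motion: "1 -0.5 -0.1 1 0;1 -0.5 -0.1 4 0;1 -0.5 -0.1 5 0;1 -0.5 -0.1 5 0;1 -0.5 -0.1 5 0"

```text
clock: 62.5
eef_pos: [0.4655, -0.3072, 0.0569]
tool_rot: [0.685, 0.728, -0.0, -0.001]
ft_force: [-0.3, 0.1, -0.6]
grip_width: 0.026
grasp_force: 59.4
```

>>> send_rows:
  motion: "1 0 0 2 0;1 0 0 3.5 0;1 0 0 4 0;1 0 0 4 0;1 0 0 4 0"

```text
clock: 63.0
eef_pos: [0.4662, -0.3082, 0.0183]
tool_rot: [0.686, 0.728, 0.0, 0.001]
ft_force: [-0.4, -0.1, -0.3]
grip_width: 0.0263
grasp_force: 59.8
```

>>> send_rows:
  motion: "0.15 0 0 0 0;0.15 0 0 0 0;0.15 0 0 0 0"

```text
clock: 63.3
eef_pos: [0.4665, -0.3087, 0.0182]
tool_rot: [0.686, 0.728, 0.0, 0.001]
ft_force: [0.9, -1.7, 1.9]
grip_width: 0.0361
grasp_force: 0.0
```

>>> send_rows:
  motion: "0.15 0 0 -3 0;0.1 0 0 -8 0;0 0 0 -10 -0.14;0 0 0 -10 -0.29;0 0 0 -10 -0.43"

```text
clock: 63.8
eef_pos: [0.4655, -0.3084, 0.1185]
tool_rot: [0.512, 0.859, -0.0, 0.001]
ft_force: [0.0, -0.4, -0.3]
grip_width: 0.0427
grasp_force: 0.0
```

>>> send_rows:
  motion: "0 0 0 0 -0.15;0 0 0 0 -0.3;0 0 0 0 -0.45;0 0 0 0 -0.6;0 0 0 0 -0.75"

```text
clock: 64.3
eef_pos: [0.4646, -0.3078, 0.1169]
tool_rot: [0.162, 0.987, 0.0, -0.001]
ft_force: [-0.1, 0.0, 0.4]
grip_width: 0.0426
grasp_force: 0.0
```

>>> send_rows:
  motion: "0 0 0 0 -0.15;0 0 0 0 -0.15;0 0 0 0 -0.15"

```text
clock: 64.6
eef_pos: [0.465, -0.3079, 0.1171]
tool_rot: [0.092, 0.996, 0.0, -0.0]
ft_force: [0.5, -0.9, -0.4]
grip_width: 0.0431
grasp_force: 0.0
```

```bash
python3 fit.py; python3 -c "
from h import *
print(np.round(bot.get_obs()['tool_rot'],4))"
```

```text
64.65 [ 0.4651 -0.308   0.1171] [-0.67 -0.74  0.18] [-0.007  0.044  0.041]
[array([352.1, 177.2,  68. ,  32. ])] [array([362.1, 228. ,  31.9,  66.3])]
[ 9.140e-02  9.958e-01  0.000e+00 -1.000e-04]
```

>>> send_rows:
  motion: "0 3 -0.1 0 0;0 6 -0.2 0 0;0 7.3 -0.2 1 0;0 7.3 -0.2 3 0;0 7.3 -0.2 3 0"

```text
clock: 65.3
eef_pos: [0.3913, -0.2957, 0.0855]
tool_rot: [0.091, 0.996, 0.001, -0.002]
ft_force: [-0.2, 0.8, -0.9]
grip_width: 0.0427
grasp_force: 0.0
```

>>> send_rows:
  motion: "0 0 0 2 0;0 0 0 4 0;0 0 0 5 0;0 0 0 5 0;0 0 0 5 0"

```text
clock: 65.8
eef_pos: [0.3938, -0.2971, 0.0378]
tool_rot: [0.091, 0.996, -0.0, 0.0]
ft_force: [0.1, 0.2, 0.9]
grip_width: 0.0428
grasp_force: 0.0
```

>>> send_rows:
  motion: "1 0 0 0 0;1 0 0 0 0;1 0 0 0 0;1 0 0 0 0;1 0 0 0 0"

```text
clock: 66.3
eef_pos: [0.394, -0.2975, 0.0384]
tool_rot: [0.091, 0.996, -0.001, 0.001]
ft_force: [-1.1, 1.1, 6.1]
grip_width: 0.0171
grasp_force: 59.2
```

>>> send_rows:
  motion: "1 0 0 -0.4 0;1 0 0 -1 0;1 0 0 -2 0;1 0 0 -3 0;1 0 0 -4 0"

```text
clock: 66.8
eef_pos: [0.3934, -0.2969, 0.0782]
tool_rot: [0.091, 0.996, -0.0, 0.0]
ft_force: [-0.1, -0.7, -2.8]
grip_width: 0.0174
grasp_force: 58.5
```

>>> send_rows:
  motion: "1 0 0 -1.2 0;1 0 0 -2.5 0;1 0 0 -3.8 0;1 0 0 -5 0;1 0 0 -6.2 0"

```text
clock: 67.3
eef_pos: [0.3933, -0.2969, 0.1405]
tool_rot: [0.091, 0.996, -0.0, 0.0]
ft_force: [0.4, 0.1, -4.1]
grip_width: 0.0174
grasp_force: 58.5
```

>>> send_rows:
  motion: "1 0 0 -1.2 0;1 0 0 -2.4 0;1 0 0 -3.5 0;1 0 0 -4.5 0;1 0 0 -5 0"

```text
clock: 67.8
eef_pos: [0.3937, -0.2972, 0.1905]
tool_rot: [0.091, 0.996, -0.0, 0.001]
ft_force: [-0.2, 1.0, -2.6]
grip_width: 0.0171
grasp_force: 58.5
```

```bash
python3 fit.py; python3 avg.py
```

```text
67.85 [ 0.3939 -0.2973  0.1908] [-0.19 -0.52 -2.59] [-0.02   0.216 -0.037]
[array([361.5, 133.9,  71. ,  32.2]), array([348.9, 185.3,  91. ,  48.5])] [array([377.1, 225.2,  39.5,  79.8])]
[ 0.154 -0.019 -3.219  0.024  0.23  -0.014] [0.38 0.29 0.38 0.03 0.03 0.02]
68.7 [ 0.3933 -0.2969  0.1892]
```

>>> send_rows:
  motion: "1 0 0.3 0 0;1 0.1 0.8 0 -0.01;1 0.2 1.6 0 -0.02;1 0.3 2.6 0 -0.03;1 0.5 3.7 0 -0.04"

```text
clock: 69.2
eef_pos: [0.3951, -0.2585, 0.1893]
tool_rot: [0.07, 0.998, 0.0, 0.0]
ft_force: [0.3, 0.6, -3.8]
grip_width: 0.0172
grasp_force: 58.6
```

>>> send_rows:
  motion: "1 0.1 1.2 0 0;1 0.3 2.4 0 -0.01;1 0.5 3.6 0 -0.02;1 0.6 4.8 0 -0.03;1 0.7 6 0 -0.03"

```text
clock: 69.7
eef_pos: [0.3967, -0.1981, 0.1893]
tool_rot: [0.056, 0.998, -0.0, 0.0]
ft_force: [-0.3, 0.0, -2.8]
grip_width: 0.0169
grasp_force: 58.6
```

>>> send_rows:
  motion: "1 0.1 1.2 0 0;1 0.2 2.4 0 0;1 0.4 3.6 0 0;1 0.5 4.8 0 0;1 0.6 6 0 0"

```text
clock: 70.2
eef_pos: [0.3973, -0.1379, 0.1892]
tool_rot: [0.056, 0.998, 0.0, 0.0]
ft_force: [-0.4, 0.8, -3.5]
grip_width: 0.0168
grasp_force: 58.6
```

>>> send_rows:
  motion: "1 0.1 1.2 0 0;1 0.2 2.4 0 0;1 0.4 3.5 0 0;1 0.5 4.4 0 0;1 0.6 5.2 0 0"

```text
clock: 70.7
eef_pos: [0.3972, -0.0857, 0.1893]
tool_rot: [0.056, 0.998, -0.0, 0.0]
ft_force: [0.5, -0.1, -3.2]
grip_width: 0.0168
grasp_force: 58.6
```

>>> send_rows:
  motion: "1 0 0.7 0 0;1 0.1 1.3 0 0;1 0.2 1.8 0 0;1 0.2 2.1 0 0;1 0.2 2.1 0 0"

```text
clock: 71.2
eef_pos: [0.3976, -0.0652, 0.1892]
tool_rot: [0.056, 0.998, -0.0, 0.0]
ft_force: [0.2, 0.8, -2.6]
grip_width: 0.0172
grasp_force: 58.6
```

```bash
cat > ang.py <<'E'
from h import *
vision.camera("side"); vision.camera("top")
o=bot.get_obs(); q=o["tool_rot"]; print(o["clock"],np.round(o["eef_pos"],4),np.round(o["ft_force"],2),np.round(o["ft_torque"],3))
print("side",[np.round(b["rect"],1) for b in boxes_of("side","scoop")][:2],"top",[np.round(b["rect"],1) for b in boxes_of("top","scoop")][:2])
yaw=2*np.arctan2(q[1],q[0])-np.pi; print("yaw",np.degrees(yaw)); ex=np.array([np.cos(yaw),np.sin(yaw),0]); ey=np.array([-np.sin(yaw),np.cos(yaw),0]); G=o["eef_pos"]+[0,0,.019]
for dr in (0,5,10,15,25,35,45,55):
    t=np.radians(dr); X=ex*np.cos(t)-np.array([0,0,np.sin(t)]); Z=ex*np.sin(t)+np.array([0,0,np.cos(t)])
    P=lambda x,y,z: G+X*(x+.11)+ey*y+Z*(z-.053)
    pts=[P(x,y,z) for x in(-.0825,.0825) for y in (-.045,.045) for z in (0,.036)]+[P(-.1425,y,z) for y in (-.009,.009) for z in(.035,.065)]
    r=[dr]
    for c in ("side","top"):
        k=np.array([w2px(c,p) for p in pts]); a,b=k.min(0),k.max(0); r.append(np.round(np.r_[(a+b)/2,b-a],1))
    print(*r)
E
python3 ang.py
```

```text
71.3 [ 0.3976 -0.0655  0.1892] [ 1.   -0.25 -3.92] [-0.022  0.22   0.013]
side [array([316.9, 164.2,  80.1,  38.6])] top [array([301.1, 216. ,  34.5,  51.2])]
yaw -6.405452590518666
0 [315.7 161.4  84.1  43.6] [298.6 222.7  35.4  76.7]
5 [316.  165.   82.9  39.5] [298.  223.5  34.5  75.1]
10 [316.2 168.4  81.9  35.2] [297.3 224.7  33.6  73.6]
15 [317.  171.8  81.3  30.8] [296.7 226.1  32.7  71.6]
25 [319.1 173.1  78.8  34.2] [295.5 229.1  31.1  66.4]
35 [321.6 177.5  74.5  47.2] [295.3 232.6  31.1  59.6]
45 [324.5 181.6  68.5  59.1] [295.  236.3  31.1  51.6]
55 [328.8 185.4  62.9  69.8] [294.4 240.1  31.9  42.5]
```

```bash
python3 - <<'E'
import cv2,numpy as np
for n,(u,v),s in (("ins",(645,279),6),("tip",(645,279),6),("tip2",(645,279),6),("out",(590,272),5)):
    im=cv2.imread(f"pics/{n}.png"); h=cv2.cvtColor(im,cv2.COLOR_BGR2HSV)
    print(n,h[v-s:v+s,u-s:u+s].reshape(-1,3).mean(0).round())
im=cv2.imread("pics/tip.png"); h=cv2.cvtColor(im,cv2.COLOR_BGR2HSV)
m=((h[:,:,1]<50)&(h[:,:,2]>130))[150:200:3,600:740:3]
print("\n".join("".join("#" if v else "." for v in r) for r in m))
E
```

```text
ins [ 18.  91. 134.]
tip [ 18.  91. 134.]
tip2 [ 18.  91. 138.]
out [ 50.   8. 140.]
..................########.....................
...................#####.......................
...................###.........................
...............................................
...............................................
...............................................
......................#........................
......................#........................
.....................#.........................
...............................................
...............................................
...............................................
...............................................
...............................................
...............................................
...............................................
...............................................
```

>>> send_rows:
  motion: "1 -0.3 0.3 0.2 0;1 -0.9 0.6 0.7 0;1 -1.6 0.9 1.2 0;1 -2.3 1.2 1.7 0;1 -3 1.3 2 0"

```text
clock: 71.9
eef_pos: [0.4292, -0.0555, 0.1683]
tool_rot: [0.056, 0.998, 0.0, -0.001]
ft_force: [-0.1, -0.0, -2.4]
grip_width: 0.0172
grasp_force: 58.6
```

>>> send_rows:
  motion: "1 -0.8 0 0 0;1 -1.6 0 0 0;1 -2.4 0 0 0;1 -3.2 0 0 0;1 -4 0 0 0"

```text
clock: 72.4
eef_pos: [0.4691, -0.0605, 0.1693]
tool_rot: [0.056, 0.998, -0.0, -0.0]
ft_force: [-0.4, 0.0, -2.5]
grip_width: 0.0172
grasp_force: 58.7
```

>>> send_rows:
  motion: "1 -0.8 0 0.2 0;1 -1.6 0 0.4 0;1 -2.4 0 0.6 0;1 -3.2 0 0.8 0;1 -4 0 1 0"

```text
clock: 72.9
eef_pos: [0.5055, -0.0645, 0.158]
tool_rot: [0.056, 0.998, 0.0, -0.004]
ft_force: [-9.9, 1.0, -2.8]
grip_width: 0.0171
grasp_force: 58.8
```

>>> send_rows:
  motion: "1 -0.5 0 0 0;1 -1 0 0 0;1 -1.2 0 0 0;1 -1.2 0 0 0"

```text
clock: 73.3
eef_pos: [0.5199, -0.0661, 0.1587]
tool_rot: [0.056, 0.998, 0.0, -0.001]
ft_force: [-3.5, 0.9, -2.9]
grip_width: 0.0169
grasp_force: 58.6
```

```bash
python3 ang.py
```

```text
73.4 [ 0.5199 -0.0661  0.1589] [-3.28 -0.31 -4.12] [ 0.091  1.111 -0.141]
side [array([282.2, 164.2,  63.7,  31.7])] top []
yaw -6.4050363800838905
0 [276.9 157.7  73.8  40.3] [296.5 184.1  33.9  71.8]
5 [277.  161.   73.   36.4] [295.9 185.3  33.1  70.2]
10 [277.5 164.2  72.4  32.4] [295.3 186.7  32.2  68.1]
15 [278.3 167.4  71.6  28.2] [294.7 188.2  31.4  65.6]
25 [280.2 168.5  68.9  32.5] [293.6 191.4  29.8  59.5]
35 [282.5 172.7  64.6  44.6] [293.2 194.9  29.7  52.1]
45 [285.6 176.6  59.7  55.7] [293.  198.7  29.7  43.6]
55 [290.3 180.1  56.1  65.6] [292.5 202.9  30.4  35. ]
```

>>> send_rows:
  motion: "1 -0.2 0 -0.8 0;1 -0.5 0 -1.7 0;1 -0.8 0 -2.6 0;1 -1.2 0 -3.5 0;1 -1.5 0 -4.3 0"

```text
clock: 74.0
eef_pos: [0.5358, -0.0678, 0.2033]
tool_rot: [0.056, 0.998, 0.0, 0.0]
ft_force: [-3.0, 0.4, -4.9]
grip_width: 0.0174
grasp_force: 70.2
```

>>> send_rows:
  motion: "1 -0.3 0 -0.6 0;1 -0.6 0 -1.2 0;1 -1 0 -1.8 0;1 -1.3 0 -2.4 0;1 -1.7 0 -3 0"

```text
clock: 74.5
eef_pos: [0.5523, -0.0696, 0.2326]
tool_rot: [0.056, 0.998, 0.0, -0.0]
ft_force: [-3.0, 0.3, -3.8]
grip_width: 0.0172
grasp_force: 72.0
```

>>> send_rows:
  motion: "1 -0.4 0 -0.6 0;1 -0.8 0 -1.1 0;1 -1.3 0 -1.6 0;1 -1.7 0 -2.1 0;1 -2.2 0 -2.6 0"

```text
clock: 75.0
eef_pos: [0.5744, -0.0722, 0.2587]
tool_rot: [0.056, 0.998, -0.0, 0.0]
ft_force: [-3.0, 0.7, -3.3]
grip_width: 0.0173
grasp_force: 74.5
```

```bash
python3 ang.py
```

```text
75.1 [ 0.5752 -0.0723  0.2592] [-2.5   0.36 -2.01] [ 0.174  1.209 -0.126]
side [array([274.4, 135.2,  52.1,  54.7])] top [array([293.4, 179.1,  20.3,  38.9])]
yaw -6.4056120875004545
0 [263.5 119.2  73.7  36.6] [302.8 159.4  37.   77.7]
5 [263.7 122.6  72.8  32.4] [302.1 160.9  36.   75.4]
10 [264.3 126.   72.2  28. ] [301.4 162.6  35.   72.6]
15 [265.1 126.6  71.3  28.8] [300.7 164.3  34.   69.5]
25 [267.1 129.2  68.4  38.2] [299.6 168.1  32.6  62.1]
35 [269.4 133.4  64.   50.4] [299.3 172.1  32.6  53.4]
45 [272.9 137.3  59.9  61.4] [299.  176.3  32.7  43.6]
55 [277.6 140.7  56.2  71. ] [298.2 181.7  33.8  35.4]
```

>>> send_rows:
  motion: "1 -0.7 0 -0.7 0;1 -1.4 0 -1.3 0;1 -2 0 -1.6 0;1 -2 0 -1.6 0;1 -2 0 -1.6 0"

```text
clock: 75.7
eef_pos: [0.5937, -0.0744, 0.2741]
tool_rot: [0.056, 0.998, -0.0, -0.0]
ft_force: [-2.9, 1.0, -2.3]
grip_width: 0.0169
grasp_force: 75.8
```

>>> send_rows:
  motion: "1 1.5 0 0 0;1 0 0 0 0;1 1.5 0 0 0;1 0 0 0 0;1 1.5 0 0 0"

```text
clock: 76.2
eef_pos: [0.5809, -0.073, 0.2726]
tool_rot: [0.056, 0.998, -0.0, 0.001]
ft_force: [-2.3, 0.4, -1.1]
grip_width: 0.0168
grasp_force: 75.5
```

>>> send_rows:
  motion: "1 -1 0 0 0;1 0 0 0 0;1 -1 0 0 0;1 0 0 0 0;1 0 0 0 0"

```text
clock: 76.7
eef_pos: [0.5786, -0.0727, 0.2746]
tool_rot: [0.056, 0.998, -0.0, 0.0]
ft_force: [-1.2, -0.4, -1.7]
grip_width: 0.017
grasp_force: 75.9
```

>>> send_rows:
  motion: "1 0 0 0 0;1 0 0 0 0;1 0 0 0 0;1 0 0 0 0;1 0 0 0 0"

```text
clock: 77.2
eef_pos: [0.5791, -0.0728, 0.2743]
tool_rot: [0.056, 0.998, -0.0, 0.0]
ft_force: [-2.0, -0.3, -2.0]
grip_width: 0.0172
grasp_force: 75.9
```

```bash
python3 ang.py | head -3; python3 avg.py
```

```text
77.3 [ 0.579  -0.0728  0.2743] [-1.71  0.08 -2.4 ] [ 0.008  0.581 -0.06 ]
side [array([277.2, 135.8,  48.7,  64.5])] top [array([296.6, 189.9,  24.9,  16.1])]
yaw -6.402384718258782
[-1.658  0.24  -2.125 -0.019  0.508 -0.054] [0.5  0.67 0.46 0.02 0.03 0.03]
78.1 [ 0.5789 -0.0727  0.2743]
```

>>> send_rows:
  motion: "1 0.5 0 0 0;1 1 0 -0.2 0;1 1 0 -0.2 0;1 0.4 0 -0.2 0;1 1 0 -0.2 0"

```text
clock: 78.6
eef_pos: [0.5701, -0.0717, 0.2759]
tool_rot: [0.056, 0.998, -0.0, 0.001]
ft_force: [-0.9, -0.7, -1.1]
grip_width: 0.0171
grasp_force: 75.9
```

>>> send_rows:
  motion: "1 0.8 0 -0.6 0;1 1.6 0 -1.2 0;1 2.4 0 -1.8 0;1 3.2 0 -2.4 0;1 4 0 -3 0"

```text
clock: 79.1
eef_pos: [0.5285, -0.0671, 0.3072]
tool_rot: [0.056, 0.998, -0.0, 0.001]
ft_force: [0.7, -0.4, -2.2]
grip_width: 0.0172
grasp_force: 75.7
```

>>> send_rows:
  motion: "1 1 0 -0.3 0;1 2 0 -0.3 0;1 3 0 -0.3 0;1 4 0 -0.3 0;1 5 0 -0.3 0"

```text
clock: 79.6
eef_pos: [0.4784, -0.0614, 0.309]
tool_rot: [0.056, 0.998, 0.0, -0.0]
ft_force: [0.4, -0.4, -3.1]
grip_width: 0.0171
grasp_force: 75.7
```

>>> send_rows:
  motion: "1 1 0 0 0;1 2 0 0 0;1 3 0 0 0;1 4 0 0 0;1 4 0 0 0"

```text
clock: 80.1
eef_pos: [0.4384, -0.057, 0.3095]
tool_rot: [0.056, 0.998, -0.0, -0.0]
ft_force: [-0.0, -1.0, -3.0]
grip_width: 0.0172
grasp_force: 75.6
```

```bash
python3 ang.py; python3 avg.py; python3 fn.py; python3 det.py
```

```text
80.2 [ 0.4398 -0.0571  0.3095] [ 0.33  0.25 -2.99] [ 0.033 -0.028  0.008]
side [array([317.8, 140.7,  55.8,  70.6])] top [array([289.9, 227.8,  24. ,  34.3])]
yaw -6.403834713271731
0 [304.  115.8  86.3  39.8] [301.4 204.2  39.6  84.9]
5 [304.3 119.6  85.2  35.2] [300.7 205.5  38.5  83.2]
10 [304.6 123.3  84.2  30.4] [299.9 207.   37.5  81.1]
15 [305.4 123.7  83.5  32. ] [299.2 208.7  36.4  78.5]
25 [307.6 126.5  80.7  42.5] [298.  212.3  34.9  72.1]
35 [310.2 131.1  76.2  55.9] [297.7 216.3  34.9  64.1]
45 [313.2 135.3  69.9  68. ] [297.4 220.6  34.9  54.7]
55 [318.  139.1  64.8  78.5] [296.7 224.9  35.8  44.3]
[-0.049 -0.147 -2.74   0.004  0.024 -0.009] [0.59 0.45 0.37 0.03 0.03 0.03]
81.0 [ 0.4397 -0.0571  0.3092]
top []
side []
81.2 [ 0.4397 -0.0571  0.3092] [ 0.056  0.998 -0.     0.   ]
81.2 {'eef_pos': array([ 0.44 , -0.057,  0.309]), 'ft_force': array([ 0.011, -0.947, -2.771]), 'ft_torque': array([ 0.012,  0.026, -0.013])}
top nuts [] scoop [([290.0, 227.0, 20.0, 37.0], 0.8)] flap [([296.0, 168.0, 43.0, 23.0], 0.93)]
side nuts [] scoop [([249.0, 166.0, 69.0, 87.0], 0.48)] flap [([263.0, 156.0, 48.0, 32.0], 0.63)]
```

>>> send_rows:
  motion: "1 -0.3 -1 0 0.01;1 -0.9 -3 0 0.02;1 -1.6 -5 0 0.03;1 -2.2 -7 0 0.05;1 -2.9 -9 0 0.07"

```text
clock: 82.1
eef_pos: [0.4586, -0.1513, 0.3092]
tool_rot: [0.091, 0.996, -0.0, 0.0]
ft_force: [-0.1, -0.4, -2.4]
grip_width: 0.017
grasp_force: 75.7
```

>>> send_rows:
  motion: "1 0 0 0 0;1 0 0 0 0"

```text
clock: 82.3
eef_pos: [0.4584, -0.1505, 0.3089]
tool_rot: [0.091, 0.996, 0.0, -0.0]
ft_force: [-0.2, 0.3, -3.0]
grip_width: 0.0171
grasp_force: 75.6
```

>>> send_rows:
  motion: "1 -0.6 -2 0 0;1 -1.7 -4.5 0 0;1 -2.9 -7.5 0 0;1 -4.1 -10.5 0 0;1 -5 -13 0 0"

```text
clock: 82.8
eef_pos: [0.4845, -0.2875, 0.3092]
tool_rot: [0.09, 0.996, -0.0, 0.0]
ft_force: [0.8, 0.2, -2.6]
grip_width: 0.0171
grasp_force: 75.6
```

>>> send_rows:
  motion: "1 -0.8 -2 1 0;1 -1.1 -2.6 3 0;1 -1.1 -2.6 5.5 0;1 -1.1 -2.6 8 0;1 -1.1 -2.6 10 0"

```text
clock: 83.3
eef_pos: [0.4899, -0.3134, 0.2075]
tool_rot: [0.09, 0.996, 0.001, -0.001]
ft_force: [0.5, -0.5, -3.3]
grip_width: 0.0168
grasp_force: 75.6
```

>>> send_rows:
  motion: "1 0 0 0.5 0;1 0 0 1 0;1 0 0 1.5 0;1 0 0 1.8 0;1 0 0 1.8 0"

```text
clock: 83.8
eef_pos: [0.4905, -0.3142, 0.1916]
tool_rot: [0.091, 0.996, -0.0, 0.0]
ft_force: [-0.2, -0.2, -3.6]
grip_width: 0.0172
grasp_force: 75.5
```

```bash
sed -i 's/(0,5,10,15,25,35,45,55)/(40,45,50,55,60)/' ang.py; python3 ang.py
```

```text
83.9 [ 0.4906 -0.3144  0.1918] [ 0.37 -0.55 -1.8 ] [ 0.022 -0.009 -0.005]
side [array([343.6, 143.2,  49.8,  55.7])] top [array([370.2, 211.8,  38.3,  39.3])]
yaw -10.409142080704825
40 [338.8 138.3  60.1  47.9] [372.3 204.   37.6  51.2]
45 [340.  140.   57.6  52.7] [371.5 205.9  38.7  46.8]
50 [341.4 141.7  55.1  57.2] [370.8 207.8  39.8  42.1]
55 [343.6 143.2  53.5  61.4] [370.1 210.4  40.8  38.4]
60 [345.9 144.6  51.7  65.3] [369.5 213.3  41.7  35.3]
```

>>> send_rows:
  motion: "1 -0.8 0 0.3 0;1 -1.6 0 0.8 0;1 -2.4 -0.1 1.4 0;1 -2.7 -0.2 2 0;1 -2.7 -0.2 2.2 0"

```text
clock: 84.5
eef_pos: [0.5171, -0.3211, 0.1719]
tool_rot: [0.09, 0.996, -0.0, 0.001]
ft_force: [-7.0, 4.2, 20.2]
grip_width: 0.0171
grasp_force: 78.8
```

>>> send_rows:
  motion: "1 0.7 0 0.3 0;1 1.4 0 0.6 0;1 2.1 0 1 0;1 2.8 0 1.3 0;1 3.5 0 1.7 0"

```text
clock: 85.0
eef_pos: [0.4833, -0.3152, 0.1556]
tool_rot: [0.091, 0.996, -0.001, 0.003]
ft_force: [-4.4, 3.5, 11.0]
grip_width: 0.017
grasp_force: 71.9
```

>>> send_rows:
  motion: "1 0.8 0 0.5 0;1 1.6 0 1.1 0;1 2.3 0 1.6 0;1 3.1 0 2.3 0;1 3.8 0 2.9 0"

```text
clock: 85.5
eef_pos: [0.4451, -0.3082, 0.1243]
tool_rot: [0.091, 0.996, -0.0, 0.001]
ft_force: [-2.1, 1.2, 3.6]
grip_width: 0.0169
grasp_force: 69.0
```

>>> send_rows:
  motion: "1 0.6 0 0.6 0;1 1.2 0 1.3 0;1 1.8 0 2 0;1 2.3 0 2.6 0;1 2.8 0 3.3 0"

```text
clock: 86.0
eef_pos: [0.4175, -0.303, 0.0896]
tool_rot: [0.091, 0.996, -0.0, 0.001]
ft_force: [0.8, 0.2, 0.7]
grip_width: 0.0174
grasp_force: 65.9
```

```bash
sed -i 's/(40,45,50,55,60)/(8,16,24,32)/' ang.py; python3 ang.py
```

```text
86.1 [ 0.4163 -0.3024  0.0888] [ 0.64  0.45 -0.29] [-0.093 -0.264  0.015]
side [array([351.1, 168.3,  64.2,  21.8])] top [array([363.5, 223.2,  32.6,  63.3])]
yaw -10.436749232041548
8 [348.8 165.3  69.4  31. ] [364.6 219.5  33.6  67.7]
16 [349.3 170.   68.5  25.1] [362.8 221.5  31.1  64.8]
24 [350.6 170.7  67.1  26.5] [361.9 223.7  30.2  61. ]
32 [352.1 173.4  64.8  34.8] [360.8 226.2  31.5  56.2]
```

>>> send_rows:
  motion: "1 0.5 0 0.9 0;1 1 0 1.9 0;1 1.4 0 2.7 0;1 1.7 0 3.5 0;1 1.9 0 4.1 0"

```text
clock: 86.7
eef_pos: [0.3976, -0.2991, 0.0483]
tool_rot: [0.091, 0.996, 0.0, -0.001]
ft_force: [-0.4, -0.0, 0.8]
grip_width: 0.0172
grasp_force: 64.7
```

>>> send_rows:
  motion: "1 0.2 0 0.6 0;1 0.3 0 1 0;1 0.3 0 1.2 0;1 0.3 0 1.2 0"

```text
clock: 87.1
eef_pos: [0.3953, -0.2987, 0.0371]
tool_rot: [0.091, 0.996, 0.0, -0.0]
ft_force: [-0.9, 0.5, 1.0]
grip_width: 0.0168
grasp_force: 64.5
```

>>> send_rows:
  motion: "0.3 0 0 0 0;0 0 0 0 0;0 0 0 0 0;0 0 0 0 0"

```text
clock: 87.5
eef_pos: [0.3957, -0.2989, 0.0373]
tool_rot: [0.091, 0.996, -0.0, 0.0]
ft_force: [-0.2, -0.9, -0.2]
grip_width: 0.0426
grasp_force: 0.0
```

>>> send_rows:
  motion: "0 0 0 -2 0;0 0 0 -6 0;0 0 0 -10 0;0 0 0 -14 0;0 0 3 -14 0"

```text
clock: 88.0
eef_pos: [0.4045, -0.2736, 0.1834]
tool_rot: [0.093, 0.996, -0.004, 0.006]
ft_force: [1.0, 0.9, -0.2]
grip_width: 0.0431
grasp_force: 0.0
```

>>> send_rows:
  motion: "0 1 5 0 0;0 3 10 0 0;0 5 15 0 0;0 7 20 0 0;0 7.5 25 0 0"

```text
clock: 88.5
eef_pos: [0.3704, -0.0207, 0.1774]
tool_rot: [0.091, 0.996, -0.0, -0.0]
ft_force: [2.7, -0.6, -0.3]
grip_width: 0.0429
grasp_force: 0.0
```

>>> send_rows:
  motion: "0 0 4 0 0;0 0 8 0 0;0 0 12 0 0;0 0 16 0 0;0 0 16 0 0"

```text
clock: 89.0
eef_pos: [0.402, 0.1392, 0.1775]
tool_rot: [0.088, 0.996, 0.001, 0.001]
ft_force: [0.2, -0.6, 0.5]
grip_width: 0.0428
grasp_force: 0.0
```

```bash
cp pics/fullT.png pics/oldT.png; python3 fn.py; python3 - <<'E'
from h import *
np.set_printoptions(precision=4,suppress=True)
T=cv2.imread("pics/fullT.png"); R=cv2.imread("pics/raw.png").astype(int)
d=(np.abs(T.astype(int)-R).max(2)>40).astype(np.uint8); n,l,s,c=cv2.connectedComponentsWithStats(d)
for i in range(1,n):
    if s[i,4]>=8 and c[i][0]>255 and c[i][1]<260: print("diff",s[i],c[i].round(1))
# scoop bright floor + right rim
h=cv2.cvtColor(T,cv2.COLOR_BGR2HSV); m=np.zeros(T.shape[:2],np.uint8); m[185:255,335:385]=((h[:,:,2]>110)&(h[:,:,1]<45))[185:255,335:385]
n,l,s,c=cv2.connectedComponentsWithStats(m)
for i in range(1,n):
    if s[i,4]>60:
        ys,xs=np.nonzero(l==i); w=np.array([px2w("top",x,y,.006)[:2] for x,y in zip(xs,ys)],np.float32); r=cv2.minAreaRect(w); print("floor",s[i],np.array(r[0]),np.array(r[1]),r[2])
print("\n".join("".join("#" if v else "." for v in r) for r in m[190:250,340:382]))
S=cv2.imread("pics/fullS.png"); print("front bench side hsv",cv2.cvtColor(S,cv2.COLOR_BGR2HSV)[196:206,270:288].reshape(-1,3).mean(0).round())
for t in ("flap","jar","washer_c","scoop","mat"): print(t,[(np.round(b["rect"],1).tolist(),round(b["conf"],2)) for b in boxes_of("top",t)][:2])
E
```

```text
top []
side [([262.1, 157.6, 40.1, 39.4], 0.17)]
89.2 [0.4005 0.1343 0.1771] [ 0.091  0.996 -0.    -0.   ]
diff [350 193   4  21  31] [351.6 201.7]
diff [377 197   3  10  16] [378.  200.8]
diff [370 198   6  20  33] [371.8 206.1]
diff [376 203   3   9  13] [376.6 207.5]
diff [375 211   3   5   9] [375.7 213.2]
diff [371 237   2   5   8] [371.5 239. ]
diff [365 238   4   6   8] [366.2 241.1]
floor [347 194  27  49 919] [ 0.5028 -0.32  ] [0.0782 0.1631] 80.46643829345703
..........................................
..........................................
..........................................
..........................................
.............#............................
............#######.......................
............#############.................
............##################.......#....
............######################...#....
............#####################....#....
............####################.....#....
............####################..........
...........#####################..........
...........#####################..........
...........#############
[... 1538 characters left out ...]
#############.....#.........
.......................####...............
...........................##.............
..............................##..........
..........................................
..........................................
..........................................
..........................................
..........................................
..........................................
front bench side hsv [ 47.  63. 122.]
flap [([296.9, 168.2, 45.1, 24.7], 0.96)]
jar [([219.1, 173.8, 17.7, 18.5], 0.85), ([158.2, 240.9, 15.7, 10.0], 0.27)]
washer_c [([157.5, 239.8, 20.8, 16.2], 0.6)]
scoop [([361.3, 226.4, 34.6, 68.0], 0.6)]
mat [([360.6, 220.6, 46.9, 88.1], 0.61)]
```

```bash
python3 -c "
from h import *
T=cv2.imread('pics/fullT.png').astype(int);R=cv2.imread('pics/raw.png').astype(int);d=(np.abs(T-R).max(2)>40)
print('jar/back diff px',d[100:200,200:345].sum(),'washer',d[230:250,148:170].sum())
print(workorder.job_done())"
```

```text
jar/back diff px 0 washer 0
the job is handed in; nothing more can be done
None
```

All four nuts present are in the return hopper, as far as I could check. The empty scoop is back flat on the middle of its mat with the flap shut, the jar and washer have not moved, and the job is handed in. One nut fell out in front of the hopper as I drew the scoop back, so I picked it up and tipped it in on a second pour. I could not see inside the hopper: I judged the nuts in from the scoop's weight and from none showing on the bench.

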